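# Fold up the fish measure and lay it in the bait box

### The arm

A 6-joint arm with a two-finger parallel gripper is mounted at the origin on the work surface. World frame = base frame: x ahead of the robot, y to its left, z up, the work surface at z = 0. Lengths are in m, angles in rad, forces in N, time in s.
With the tool pointing down it reaches from about 0.4 to 0.825 m from the base axis. Payload 7 kg.
Tool frame: the origin (TCP) lies between the finger pads; the fingertips stand env.nose_length ahead of it and the grasp point (between the pads) lies 8 mm behind it (env.nose_length is the distance from the TCP to the fingertips, in m); x points along the fingers, z is the direction in which the jaws open and shut, and the axes are right-handed (so a half turn about x gives the same grasp; the last joint's range is limited). The gripper opens to 85 mm and grips with 20 to 120 N. Pads are 22 mm wide; open, the fingers measure 114 mm over their backs; the gripper's body (76 mm by 85 mm) begins 54 mm behind the grasp point. The pads swing forward as they close: fully open they stand 13 mm farther back than shut.
Start: joints at [-1.016, 0.359, 0.012, 0, -1.224, -0.288], TCP at [0.178, -0.651, 0.242] pointing down, gripper open.
Joint ranges: [-3.07, 3.07], [-1.43, 2.12], [-1.02, 1.25], [-3.03, 1.67], [-3.05, -0], [-3.03, 3.03]. Speed limits (rad/s): [2.39, 2.39, 3.01, 3.14, 3.14, 3.14].

### API

Orientations are given as a unit quaternion [x, y, z, w].
In Python, from plant import env gives the robot as it stands.
- The arm moves only by the tool send_rows, never from a script. Its argument "moves" is a list of rows, each an object with "slide": the shift along the tool's x, y, z in cm, a list of three; "delta_rot": the turn, a rotation vector about the tool's x, y, z in rad, a list of three; "hand": the finger opening in cm, from 0 to 8.54. A call has 1 to 12 rows; each row is the pose to reach, as a shift and turn from the pose commanded when the call began, along the tool's axes at that moment; what a row does not reach only later rows make up. A row lasts 1/8 s, in which the tool goes at most 62.5 mm and 10.7 degrees, less where a joint would pass 70% of its speed; a pose out of reach is approached as far as the arm can. A call with a gripper value outside its range is refused whole. The fingers move at their own pace and stop on an object; "grip_force" is the grip in N (left out, the last holds). Time passes only in rows, so rows that repeat a pose let the fingers close. It gives the time, the measured TCP pose, the force and the opening at its end, in the units of the state.
- env.sense(): the state, without advancing time (a new reading comes with each control period).
- env.camera(name): name is "side" or "top" or "wrist"; returns a dict with "color" (400x640x3 uint8, red, green, blue), "depth" (400x640 float32, m along the optical axis (not along the pixel's ray), 0 where there is no reading), "fx", "fy", "cx", "cy" (pixels), "R" (3x3) and "t" (3): a world point X has camera coordinates R X + t; the wrist camera has in their place "hand_eye" (4x4, takes a point from camera to tool coordinates, whose origin is the TCP and whose axes are the tool frame's). Camera axes: x right, y down, z forward; pixel columns grow to the right and rows downward; lengths in m; the calibration is good to about 2 mm. The wrist camera is an equidistant fisheye: a pixel r from the principal point sees the ray r / f radians off the axis. A picture is of the moment at which its call begins: read the wrist's pose just before it.
- env.sign_off(): hands the job in, once; it reports no verdict.
The state is a dict: "time_s": time; "joint_positions": joint angles; "qvel": joint speeds; "joint_efforts": joint torques, N m; "tcp_pos": TCP position; "orientation": TCP orientation; "wrist_force": force on the tool from outside, world axes, zero at the start; "torque": the same for the moment, N m; "finger_gap": opening from 0.0 (shut) to 1.0 (fully open).
Only numpy, scipy, OpenCV 4.12 (cv2) and the standard library are available. Lean on these libraries where they do the work, as an engineer would, in place of code of your own. Each camera call takes 0.05 s, during which the arm holds its last target.

### The job

The three-leaf aluminium fish measure is lying open on the bench: fold it right up, the plain leaf in first and then the leaf with the nose stop over it, pressing each one flat down. Then lay the folded measure flat in the open bait box, middle leaf down, without dropping it, and leave the other things on the bench where they are.

Things in the scene. Friction and masses are not known exactly. Their poses are not given: they have to be found in the camera images.
- measure: Middle leaf of the measure: loose aluminium bar, 50 mm wide (its x), 150 long (y), 10 thick, 0.2-0.35 kg, graduated top. Origin: centre of its underside, z up. Starts flat on the bench, a leaf hinged at each end, all 50 wide and in line, 466 mm over all, about along the robot's y. Folded pack: 31 mm high, from y = -83 to +89 mm in this frame. Held only by its weight: slides if pushed over 2 N.
- leaf_a (a joint): Angle of the plain leaf, 50 x 138 x 10 mm, 0.12 kg, on the middle leaf's +y end. 0: out flat pointing to the measure's +y, underside level with the middle leaf's; grows as its outer end rises; pi/2 upright; pi folded flat on the middle leaf (stop). Stiff hinge, 0.11 N m of friction: stays at any angle it is left at. Starts at 0.03 to 0.22.
- leaf_b (a joint): Angle of the longer leaf, 50 x 164 x 10 mm, 0.13 kg, on the -y end, pointing to -y, with the nose stop: a lip 16 mm high, 6 thick, full width, upstanding at its outer end. Values as leaf_a. Its hinge is raised to close over the already folded plain leaf, nose stop hanging past the pack's far end; if folded first it blocks the plain leaf. Friction 0.15 N m: stays where left. Starts at 0.03 to 0.22.
- hinge_a (a point): Axis of the plain leaf's hinge, at the middle of its width: 78 mm from the measure's origin along +y, 10 mm above the underside (level with the top faces of the two leaves). The axis lies along the measure's x.
- hinge_b (a point): Axis of the nose-stop leaf's hinge, at the middle of its width: 79 mm from the measure's origin along -y, 15.4 mm above the underside (5.4 mm above the top face of the leaf). The axis lies along the measure's x.
- end_a (a point): Middle of the outer end edge of the plain leaf's graduated face (the top face while open), 141 mm from hinge_a. Turns with the leaf; its y points along the leaf away from the hinge, z out of the graduated face.
- end_b (a point): Middle of the outer end edge of the nose-stop leaf, level with its graduated face (the top face while open), at the foot of the lip's outer side, 168 mm along the leaf from hinge_b. Turns with the leaf; its -y points along the leaf away from the hinge, z out of the graduated face.
- bait_box: White plastic bait box with a press-button catch on its front, standing fixed beyond the measure, left or right, lid hinged open and hanging down behind it (+x). Open top. Outside 128 mm (its x) by 224 mm (its y), walls 50 mm high and 4 mm thick, floor 4 mm thick; inside 120 x 216 mm. Origin at the centre of its underside.
- lure_case: Bystander: shut flat lure case, grey and black plastic, 105 x 150 x 35 mm, in the other place beside the bait box. Origin at the centre of its underside.
- flask_cap: Bystander: aluminium flask cap like a small cup, 62 mm across, 42 mm high, origin under its centre.
- float_long: Bystander: turned rosewood float blank lying down, 120 mm long (its x), 31 mm thick, between the bait box and the lure case. Origin at the centre of its underside.
- float_short: Bystander: turned rosewood float blank lying down, 96 mm long (its x), 31 mm thick. Origin at the centre of its underside.
- line_spool: Bystander: spool of line lying flat, 110 mm across, 30 mm high, origin under its centre.
- pliers: Bystander: long-nosed pliers lying flat, about 190 mm long (jaws to its x), 12 mm high, origin under the pivot.
- mug: Bystander: white mug, 80 mm across, 85 mm high, origin under its centre.
- flask: Bystander: steel flask standing up, 72 mm across, 235 mm high, origin under its centre.

How it is judged:
By the outcome, as a careful person would: the job done as asked, in the order asked, and still so for the second after the job is handed in, with the robot touching nothing.
It also fails if it takes over 72 s, if anything falls off the work surface, if the arm or the gripper's body presses on something with over 40 N, if the wrist force passes 120 N, or if a joint passes its speed limit or range.

## Working session

There is one attempt and no reset: what is moved stays moved. The work goes in short steps, Python scripts to look and compute and a tool call to move; the robot and the scene stay as the last step left them, time stands still between calls to the robot, and variables do not carry over. Pictures are saved under pics/ and viewed, and the job is handed in when it is done.

Besides the shell and the picture viewer there is one more tool, called as name(argument=value, ...) on one line, values as JSON. send_rows: Moves the arm, as the interface text tells. Its arguments: {"type":"object","properties":{"moves":{"type":"array","items":{"type":"object","properties":{"slide":{"type":"array","items":{"type":"number"}},"delta_rot":{"type":"array","items":{"type":"number"}},"hand":{"type":"number"}}}},"grip_force":{"type":"number"}},"required":["moves"]}

```bash
ls; mkdir -p pics
cat > h.py <<'E'
import numpy as np, cv2
from plant import env
from scipy.spatial.transform import Rotation as R
def snap(n,fn):
    s=env.sense(); c=env.camera(n); cv2.imwrite('pics/'+fn,c['color'][:,:,::-1]); 
    np.savez('pics/'+fn[:-4]+'.npz',pos=s['tcp_pos'],q=s['orientation'],**c); return s,c
E
python3 - <<'E'
from h import *
print(env.nose_length); print(env.sense())
for n in ['side','top','wrist']:
    s,c=snap(n,n+'0.png'); print(n,{k:v for k,v in c.items() if k not in('color','depth')}, (c['depth']>0).mean())
E
```

```text
pics
0.011
{'time_s': 0.0, 'joint_positions': array([-1.01591581e+00,  3.59368595e-01,  1.10240749e-02, -3.54468491e-04,
       -1.22408076e+00, -2.88086691e-01]), 'qvel': array([ 1.31114088e-03,  2.28190906e-04, -4.78498988e-04, -6.05832733e-04,
       -2.54020074e-05, -2.52941282e-04]), 'joint_efforts': array([ 3.67044004e-04, -5.83322847e+01,  2.93423277e+01,  6.93658099e+00,
       -5.99586041e-03,  1.35335813e-05]), 'tcp_pos': array([ 0.17779616, -0.65066871,  0.24135957]), 'orientation': array([-0.56153637,  0.42877576,  0.5625289 ,  0.42940597]), 'wrist_force': array([ 0.0108464 , -0.23791718, -0.75502271]), 'torque': array([-0.00122473, -0.01409455, -0.03191026]), 'finger_gap': 0.9996154188268427}
side {'fx': 474.7701812352254, 'fy': 474.7701812352254, 'cx': 330.66254384228625, 'cy': 196.33440114457312, 'R': array([[-0.99850664, -0.05361532, -0.01048243],
       [-0.01748555,  0.49543835, -0.8684671 ],
       [ 0.05175654, -0.86698687, -0.49563598]]), 't': array([0.53089038, 0.04922099, 1.40995768])} 0.9961171875
top {'fx': 450.2475619385021, 'fy': 450.2475619385021, 'cx': 318.0913270223984, 'cy': 202.14605552270004, 'R': array([[ 1.45681323e-02, -9.99893774e-01, -4.57900620e-04],
       [-9.90366084e-01, -1.43662451e-02, -1.37726652e-01],
       [ 1.37705444e-01,  2.45990933e-03, -9.90470171e-01]]), 't': array([-0.00241329,  0.53717185,  1.40230816])} 0.9960234375
wrist {'fx': 309.70691628693146, 'fy': 309.70691628693146, 'cx': 320.0323466328262, 'cy': 196.3025207358698, 'hand_eye': array([[-1.04616493e-03, -2.92657821e-01,  9.56216662e-01,
        -1.32011811e-01],
       [ 3.23472386e-04, -9.56217235e-01, -2.92657642e-01,
         7.38251586e-02],
       [ 9.99999400e-01,  3.14152231e-06,  1.09502766e-03,
         2.42508151e-04],
       [ 0.00000000e+00,  0.00000000e+00,  0.00000000e+00,
         1.00000000e+00]])} 0.9937421875
```

View pics/side0.png

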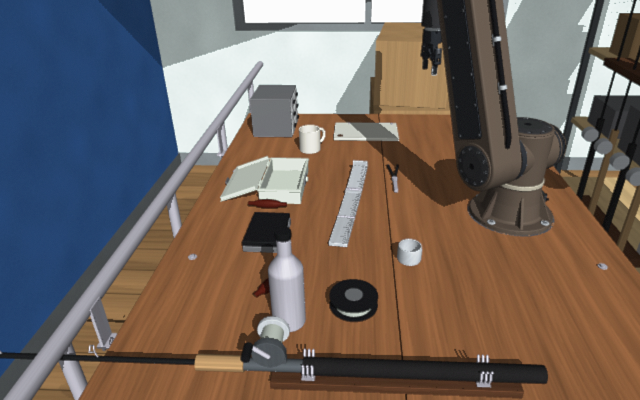

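View pics/top0.png

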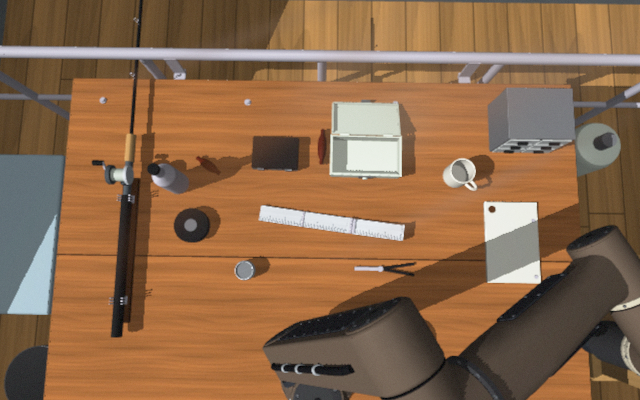

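View pics/wrist0.png

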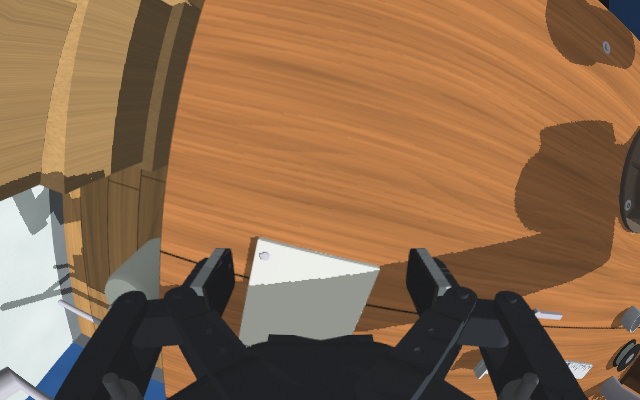

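```bash
cat >> h.py <<'E'
def cloud(c):
    h,w=c['depth'].shape; v,u=np.mgrid[:h,:w]; d=c['depth'].astype(float)
    P=np.stack([(u-c['cx'])/c['fx']*d,(v-c['cy'])/c['fy']*d,d],-1)
    return (P-c['t'])@c['R']   # R^T (p-t)
E
python3 - <<'E'
from h import *
for n,(x0,x1,y0,y1),k in [('top',(240,420,190,250),4),('side',(310,390,150,255),5)]:
    c=dict(np.load(f'pics/{n}0.npz')); im=c['color'][y0:y1,x0:x1,::-1]
    cv2.imwrite(f'pics/{n}0z.png',cv2.resize(im,None,fx=k,fy=k,interpolation=cv2.INTER_CUBIC))
    P=cloud(c); reg=P[y0:y1,x0:x1]; col=c['color'][y0:y1,x0:x1].astype(int)
    m=(col.max(-1)-col.min(-1)<45)&(col.mean(-1)>110)&(reg[...,2]<.1)
    if n=='side': m&=(reg[...,0]>.45)
    Q=reg[m]; cen=Q.mean(0); dxy=Q[:,:2]-cen[:2]; w,V=np.linalg.eigh(np.cov(dxy.T)); a=V[:,1]*np.sign(V[1,1])
    s=dxy@a; t=dxy@np.array([a[1],-a[0]])
    print(n,m.sum(),cen,a,s.min(),s.max(),t.min(),t.max())
    for b in np.arange(-.25,.26,.02):
        k2=abs(s-b)<.01
        if k2.sum()>3: print(round(b,2),np.round([Q[k2,2].mean(),Q[k2,2].std(),Q[k2,2].max(),t[k2].min(),t[k2].max()],4))
E
```

```text
top 2350 [ 0.47450709 -0.03932165  0.01254953] [0.12856015 0.99170171] -0.23430697695208383 0.23983222934233947 -0.026498392546519586 0.030445785500904852
-0.23 [ 0.0281  0.0119  0.0448 -0.0257  0.0304]
-0.21 [ 0.0198  0.0051  0.0282 -0.0261  0.0284]
-0.19 [ 0.0184  0.005   0.0276 -0.0258  0.0284]
-0.17 [ 0.0167  0.0046  0.0242 -0.0261  0.0279]
-0.15 [ 0.0159  0.0045  0.0273 -0.0257  0.0279]
-0.13 [ 0.014   0.0043  0.0212 -0.026   0.0281]
-0.11 [ 0.0123  0.0042  0.0201 -0.0257  0.0279]
-0.09 [ 0.0112  0.0041  0.0186 -0.0257  0.0273]
-0.07 [ 0.0154  0.004   0.0241 -0.0263  0.0262]
-0.05 [ 0.0111  0.005   0.0234 -0.0255  0.0277]
-0.03 [ 0.0087  0.0034  0.0198 -0.0256  0.0271]
-0.01 [ 0.0089  0.0037  0.0159 -0.0263  0.0274]
0.01 [ 0.0091  0.0039  0.0173 -0.0257  0.0276]
0.03 [ 0.0093  0.0037  0.015  -0.0264  0.0265]
0.05 [ 0.0089  0.0038  0.0181 -0.0255  0.0272]
0.07 [ 0.0089  0.0042  0.0179 -0.0251  0.0276]
0.09 [ 0.0107  0.0037  0.0219 -0.0265  0.0273]
0.11 [ 0.0093  0.0036  0.0147 -0.0253  0.0277]
0.13 [ 0.0101  0.0041  0.0171 -0.0256  0.0273]
0.15 [ 0.0109  0.0036  0.0199 -0.0259  0
[... 738 characters left out ...]
.0125  0.0033  0.0215 -0.0318  0.0066]
-0.07 [ 0.0098  0.0018  0.0131 -0.0322  0.0089]
-0.05 [ 0.0104  0.0016  0.0139 -0.0325  0.0136]
-0.03 [ 0.0099  0.0018  0.0141 -0.0329  0.0158]
-0.01 [ 0.01    0.0022  0.014  -0.0332  0.0179]
0.01 [ 0.0096  0.0027  0.0134 -0.0306  0.0204]
0.03 [ 0.0099  0.0025  0.0137 -0.028   0.0256]
0.05 [ 0.011   0.0028  0.0158 -0.0255  0.0243]
0.07 [ 0.0105  0.0026  0.0155 -0.023   0.0259]
0.09 [ 0.0114  0.0026  0.0146 -0.0207  0.0301]
0.11 [ 0.012   0.0023  0.0172 -0.0184  0.0321]
0.13 [ 0.0128  0.0026  0.0174 -0.0161  0.0337]
0.15 [ 0.0133  0.0024  0.0169 -0.0139  0.0373]
0.17 [ 0.0136  0.0036  0.0188 -0.0117  0.0389]
0.19 [ 0.0122  0.0033  0.0181 -0.0098  0.0385]
```

```bash
cat >> h.py <<'E'
A_Y=np.array([0.1286,0.9917,0.]); 
def frame(yaw_x,tilt=0.):
    """tool orientation: jaws (z) along horizontal dir at angle yaw_x; x down, tilted by `tilt` about measure-x.. """
    z=np.array([np.cos(yaw_x),np.sin(yaw_x),0]); x=np.array([0,0,-1.]); y=np.cross(z,x)
    return np.stack([x,y,z],1)
def delta(p,Rt,p0,R0):
    s=R0.T@(np.array(p)-p0)*100; r=R.from_matrix(R0.T@Rt).as_rotvec(); return np.round(s,2),np.round(r,4)
def cur():
    s=env.sense(); return s['tcp_pos'],R.from_quat(s['orientation']).as_matrix(),s
E
python3 - <<'E'
from h import *
p,Rc,s=cur(); print(Rc.round(3))
c=dict(np.load('pics/top0.npz')); P=cloud(c); col=c['color']
for n,(u0,u1,v0,v1) in dict(box=(325,410,98,182),case=(248,302,132,174),cap=(232,258,258,282),pliers=(352,420,258,280),floatl=(314,330,125,168),floats=(195,222,152,178),spool=(170,212,205,245),mug=(440,480,155,192),flask=(148,190,160,196)).items():
    q=P[v0:v1,u0:u1]; k=(q[...,2]>.008)
    Q=q[k]; print(n,k.sum(),np.percentile(Q,[1,99],0).round(3).tolist(),Q.mean(0).round(3))
# box top rim
for y in (-.07,-.12,-.17,-.2):
    q=P[98:182,325:410].reshape(-1,3); k=abs(q[:,1]-y)<.004; o=np.argsort(q[k,0]); print(y,[tuple(a) for a in q[k][o][::4][:, [0,2]].round(3)])
E
```

```text
[[-0.    -0.965 -0.264]
 [ 0.001 -0.264  0.965]
 [-1.     0.     0.001]]
box 3192 [[0.619, -0.259, 0.008], [0.881, -0.015, 0.056]] [ 0.772 -0.147  0.04 ]
case 1544 [[0.642, 0.072, 0.012], [0.751, 0.221, 0.043]] [0.693 0.146 0.043]
cap 119 [[0.289, 0.002, 0.009], [0.347, 0.262, 1.463]] [0.32  0.222 0.079]
pliers 218 [[0.311, -0.303, 0.008], [0.349, 0.002, 1.463]] [ 0.329 -0.203  0.065]
floatl 231 [[0.437, -0.018, 0.013], [0.782, 0.009, 1.035]] [ 0.718 -0.005  0.043]
floats 194 [[0.339, 0.002, 0.008], [0.684, 0.403, 1.463]] [0.65  0.36  0.046]
spool 931 [[0.405, 0.357, 0.022], [0.51, 0.462, 0.038]] [0.457 0.407 0.04 ]
mug 610 [[0.582, -0.494, 0.008], [0.674, -0.404, 0.092]] [ 0.629 -0.446  0.062]
flask 853 [[0.562, 0.43, 0.012], [0.628, 0.493, 0.239]] [0.588 0.449 0.148]
-0.07 [(np.float64(0.613), np.float64(0.006)), (np.float64(0.62), np.float64(0.003)), (np.float64(0.624), np.float64(-0.001)), (np.float64(0.627), np.float64(0.052)), (np.float64(0.628), np.float64(-0.002)), (np.float64(0.631), np.float64(0.045)), (np.float64(0.647), np.float64(0.004)), (np.float64(0.655), np.float64(-
[... 6781 characters left out ...]
), np.float64(0.04)), (np.float64(0.799), np.float64(0.036)), (np.float64(0.804), np.float64(0.032)), (np.float64(0.81), np.float64(0.034)), (np.float64(0.819), np.float64(0.027)), (np.float64(0.826), np.float64(0.026)), (np.float64(0.832), np.float64(0.02)), (np.float64(0.839), np.float64(0.02)), (np.float64(0.842), np.float64(0.02)), (np.float64(0.847), np.float64(0.015)), (np.float64(0.852), np.float64(0.021)), (np.float64(0.862), np.float64(0.004)), (np.float64(0.868), np.float64(0.005)), (np.float64(0.876), np.float64(0.002)), (np.float64(0.879), np.float64(0.014)), (np.float64(0.892), np.float64(-0.002)), (np.float64(0.895), np.float64(-0.009)), (np.float64(0.903), np.float64(-0.003))]
```

View pics/top0z.png

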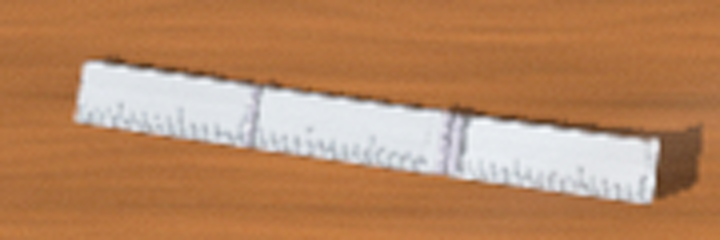

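View pics/side0z.png

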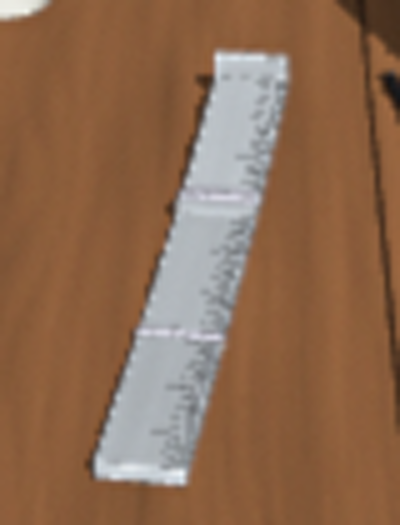

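Run:
```python
from h import *
p,Rc,s=cur()
z=-np.array([0.9917,-0.1286,0]); x=np.array([0,0,-1.]); Rt=np.stack([x,np.cross(z,x),z],1)
print(delta([0.475,-0.03,0.30],Rt,p,Rc))
```

```text
(array([ -5.78, -45.02,  52.06]), array([-1.1751e+00,  1.2000e-03,  6.0000e-04]))
```

send_rows(moves=[{"slide": [-1, -3.5, 4], "delta_rot": [-0.1, 0, 0], "hand": 8.5}, {"slide": [-2, -7, 8], "delta_rot": [-0.2, 0, 0], "hand": 8.5}, {"slide": [-3, -11, 13], "delta_rot": [-0.3, 0, 0], "hand": 8.5}, {"slide": [-4, -15, 17.5], "delta_rot": [-0.4, 0, 0], "hand": 8.5}, {"slide": [-5, -19, 22], "delta_rot": [-0.5, 0, 0], "hand": 8.5}, {"slide": [-5.5, -23, 26.5], "delta_rot": [-0.6, 0, 0], "hand": 8.5}, {"slide": [-5.8, -27, 31], "delta_rot": [-0.72, 0, 0], "hand": 8.5}, {"slide": [-5.8, -31, 35.5], "delta_rot": [-0.84, 0, 0], "hand": 8.5}, {"slide": [-5.8, -35, 40.5], "delta_rot": [-0.95, 0, 0], "hand": 8.5}, {"slide": [-5.8, -39, 45], "delta_rot": [-1.05, 0, 0], "hand": 8.5}, {"slide": [-5.8, -42.5, 49], "delta_rot": [-1.13, 0, 0], "hand": 8.5}, {"slide": [-5.8, -45, 52], "delta_rot": [-1.175, 0, 0], "hand": 8.5}])

```text
time_s: 1.65
tcp_pos: [0.4754, -0.0287, 0.3002]
orientation: [0.706, -0.044, -0.706, -0.044]
wrist_force: [-0.5, 0.0, 0.2]
finger_gap: 0.992
```

Run:
```python
from h import *
s,c=snap('wrist','w1.png'); print(s['time_s'],s['tcp_pos'],s['joint_positions'].round(3)); print(R.from_quat(s['orientation']).as_matrix().round(4))
```

```text
1.65 [ 0.47542866 -0.02866558  0.30023569] [ 0.354 -0.011 -0.313 -0.    -1.269 -0.48 ]
[[ 1.000e-04 -1.252e-01 -9.921e-01]
 [ 1.000e-04 -9.921e-01  1.252e-01]
 [-1.000e+00 -1.000e-04 -0.000e+00]]
```

View pics/w1.png

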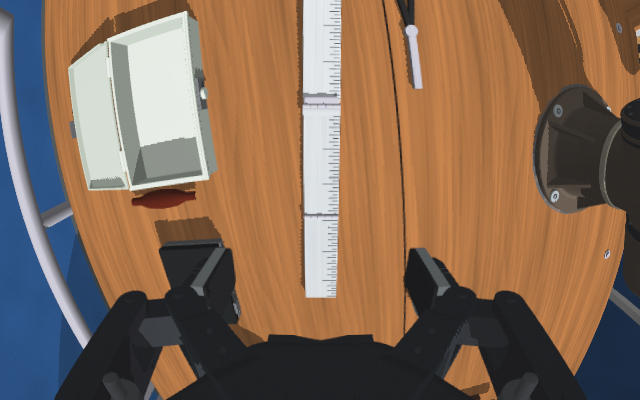

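```bash
cat >> h.py <<'E'
def wray(c,uv):
    uv=np.atleast_2d(np.asarray(uv,float)); d=(uv-[c['cx'],c['cy']]); r=np.hypot(*d.T); th=r/c['fx']
    k=np.where(r>0,np.sin(th)/np.maximum(r,1e-9),0)
    ray=np.stack([d[:,0]*k,d[:,1]*k,np.cos(th)],1)
    Rt=R.from_quat(c['q']).as_matrix(); H=c['hand_eye']
    D=ray@H[:3,:3].T@Rt.T; O=Rt@H[:3,3]+c['pos']; return O,D
def wplane(c,uv,z):
    O,D=wray(c,uv); return O+D*((z-O[2])/D[:,2])[:,None]
def wcloud(c):
    h,w=c['depth'].shape; v,u=np.mgrid[:h,:w]; uv=np.stack([u,v],-1).reshape(-1,2)
    d=(uv-[c['cx'],c['cy']]); th=np.hypot(*d.T)/c['fx']
    O,D=wray(c,uv); return (O+D*(c['depth'].reshape(-1)/np.cos(th))[:,None]).reshape(h,w,3)
E
python3 - <<'E'
from h import *
c=dict(np.load('pics/w1.npz')); P=wcloud(c); col=c['color'].astype(int)
cv2.imwrite('pics/w1z.png',cv2.resize(c['color'][60:320,270:370,::-1],None,fx=2.3*2.3/2.3,fy=2.3))
m=(col.max(-1)-col.min(-1)<40)&(col.mean(-1)>120); m[:,:290]=0; m[:,350:]=0; m[300:]=0
lo=[];
for v in range(2,299,12):
    u=np.where(m[v])[0]
    if len(u)>5:
        q=P[v,u]; print(v,u.min(),u.max(),len(u),q.mean(0).round(4),q[:,2].std().round(4), wplane(c,[[u.min()-.5,v],[u.max()+.5,v]],np.median(q[:,2]))[:,:2].round(4).tolist())
E
```

```text
2 303 340 38 [ 0.448  -0.2378  0.0325] 0.0657 [[0.4721, -0.2447], [0.4226, -0.2386]]
14 303 340 38 [ 0.4495 -0.2245  0.0201] 0.001 [[0.4742, -0.2278], [0.4247, -0.2217]]
26 303 340 38 [ 0.4516 -0.2078  0.0188] 0.0009 [[0.4763, -0.211], [0.4268, -0.2049]]
38 303 340 38 [ 0.4536 -0.1914  0.0169] 0.003 [[0.4784, -0.1945], [0.4289, -0.1884]]
50 303 340 38 [ 0.4557 -0.1749  0.0165] 0.0008 [[0.4805, -0.1781], [0.4309, -0.1719]]
62 303 340 38 [ 0.4577 -0.1587  0.015 ] 0.0007 [[0.4826, -0.1619], [0.4329, -0.1557]]
74 303 340 38 [ 0.4598 -0.1426  0.0132] 0.0022 [[0.4847, -0.1458], [0.4348, -0.1396]]
86 303 340 38 [ 0.4618 -0.1264  0.0122] 0.0021 [[0.4869, -0.1297], [0.4367, -0.1234]]
98 304 339 36 [ 0.4639 -0.1101  0.0168] 0.0017 [[0.4874, -0.1132], [0.4403, -0.1073]]
110 302 340 39 [ 0.4665 -0.0942  0.0152] 0.0029 [[0.4922, -0.0975], [0.4408, -0.0911]]
122 303 339 37 [ 0.4682 -0.0785  0.0218] 0.0684 [[0.4934, -0.0811], [0.4437, -0.0748]]
134 303 339 37 [ 0.4706 -0.0615  0.0099] 0.0018 [[0.4956, -0.0647], [0.4456, -0.0585]]
146 303 339 37 [ 0.4729 -0.0467  0.0214] 0.0685 [[0.4978, -0.0483], [
[... 304 characters left out ...]
.0105] 0.0009 [[0.5059, 0.0198], [0.4565, 0.026]]
206 304 338 35 [0.4834 0.0407 0.0109] 0.0007 [[0.5084, 0.0376], [0.4584, 0.0439]]
218 304 337 34 [0.4864 0.0533 0.0256] 0.0708 [[0.5107, 0.0547], [0.4618, 0.0609]]
230 304 337 34 [0.4888 0.0778 0.0109] 0.0027 [[0.5136, 0.0744], [0.4638, 0.0807]]
242 304 337 34 [0.4912 0.0971 0.0115] 0.0029 [[0.5164, 0.0937], [0.4659, 0.1]]
254 304 337 34 [0.4937 0.1169 0.0124] 0.0028 [[0.5193, 0.1133], [0.468, 0.1198]]
266 305 336 32 [0.4962 0.1373 0.0135] 0.0007 [[0.5208, 0.1342], [0.4716, 0.1404]]
278 305 336 32 [0.4989 0.1587 0.0144] 0.0007 [[0.5239, 0.1556], [0.4739, 0.1619]]
290 305 335 31 [0.5025 0.1809 0.0154] 0.0007 [[0.5272, 0.1778], [0.4778, 0.184]]
```

View pics/w1z.png

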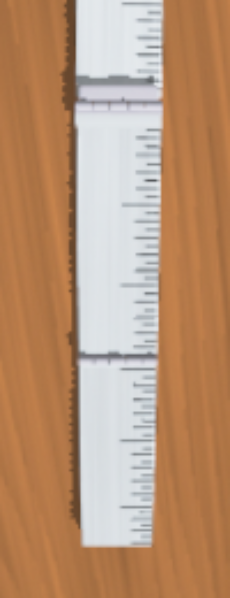

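Run:
```python
from h import *
c=dict(np.load('pics/w1.npz')); P=wcloud(c); Rt=R.from_quat(c['q']).as_matrix(); T=(P-c['pos'])@Rt
print(env.nose_length)
for b in [(185,235,240,300),(405,455,240,300)]:
    q=T[b[2]:b[3],b[0]:b[1]].reshape(-1,3); q=q[(abs(q[:,1])<.03)&(q[:,0]<.05)]
    print(len(q),np.percentile(q,[0,2,50,98,100],0).round(4).tolist())
    h=q[q[:,0]>np.percentile(q[:,0],98)-.003]; print(h.mean(0))
# end row of leaf a, hinge
for uv,z in [((320.5,214.3),.0105),((320.5,297),.016),((321,98),.0165),((321,104),.0165)]: print(uv,wplane(c,uv,z).round(4))
```

```text
0.011
2033 [[-0.0507, -0.0122, -0.0572], [-0.0483, -0.0091, -0.0556], [-0.0251, 0.0073, -0.0436], [-0.0048, 0.0117, -0.0425], [-0.0022, 0.0133, -0.0415]]
[-0.00570364  0.00143642 -0.04331287]
2026 [[-0.0501, -0.0121, 0.0406], [-0.048, -0.0091, 0.0416], [-0.025, 0.0073, 0.0426], [-0.0044, 0.0117, 0.0546], [-0.0019, 0.0125, 0.0559]]
[-0.00519296  0.00068922  0.04229747]
(320.5, 214.3) [[0.4857 0.0534 0.0105]]
(320.5, 297) [[0.5034 0.1944 0.016 ]]
(321, 98) [[ 0.4645 -0.1102  0.0165]]
(321, 104) [[ 0.4655 -0.1022  0.0165]]
```

```bash
cat >> h.py <<'E'
YY=np.array([.1295,.9916,0]); MX=np.array([.9916,-.1295,0]); ZZ=np.array([0,0,1.])
def tool(phi,yy=YY):
    """tool matrix: z=-mx, x = down rotated by phi about mx"""
    yy=yy/np.linalg.norm(yy); mx=np.array([yy[1],-yy[0],0]); z=-mx; x=np.cos(phi)*-ZZ+np.sin(phi)*yy
    return np.stack([x,np.cross(z,x),z],1)
E
python3 - <<'E'
from h import *
H=np.array([.4857,.0534,.010]); p,Rc,s=cur()
phi=-.35; Rt=tool(phi)
tip=H+YY*.113+ZZ*.045; tcp=tip-Rt[:,0]*.005
print(tcp,delta(tcp,Rt,p,Rc))
E
```

```text
[0.50055552 0.16715085 0.05969686] (array([ 24.03, -19.48,   0.05]), array([ 0.0065, -0.0014,  0.3506]))
```

send_rows(moves=[{"slide": [4, -5, 0], "delta_rot": [0, 0, 0.1], "hand": 6.2}, {"slide": [8, -10, 0], "delta_rot": [0, 0, 0.2], "hand": 6.2}, {"slide": [13, -14, 0], "delta_rot": [0.003, 0, 0.3], "hand": 6.2}, {"slide": [17, -17, 0], "delta_rot": [0.006, 0, 0.35], "hand": 6.2}, {"slide": [21, -19, 0], "delta_rot": [0.006, 0, 0.35], "hand": 6.2}, {"slide": [24, -19.5, 0.05], "delta_rot": [0.006, 0, 0.35], "hand": 6.2}, {"slide": [24, -19.5, 0.05], "delta_rot": [0.006, 0, 0.35], "hand": 6.2}, {"slide": [24, -19.5, 0.05], "delta_rot": [0.006, 0, 0.35], "hand": 6.2}])

```text
time_s: 2.7
tcp_pos: [0.4999, 0.1626, 0.0613]
orientation: [-0.687, 0.17, 0.702, -0.076]
wrist_force: [-0.3, 0.7, 0.6]
finger_gap: 0.724
```

Run:
```python
from h import *
s,c=snap('wrist','w2.png'); print(s['time_s'],s['tcp_pos'],s['joint_positions'].round(3)); c=dict(np.load('pics/w2.npz'))
P=wcloud(c); Rt=R.from_quat(c['q']).as_matrix(); T=(P-c['pos'])@Rt
q=T[220:320,150:480].reshape(-1,3)
for sg in (-1,1):
    k=q[(abs(q[:,1])<.014)&(q[:,0]<.02)&(q[:,2]*sg>.02)&(q[:,2]*sg<.06)&(q[:,0]>-.05)]
    print(len(k),np.percentile(k,[0,2,50,98,100],0).round(4).tolist())
```

```text
2.7 [0.49994412 0.16258605 0.06125738] [ 0.826  0.423 -0.513  0.247 -0.939 -1.139]
3579 [[-0.05, -0.0118, -0.0599], [-0.0497, -0.0095, -0.0571], [-0.0331, 0.0086, -0.0364], [0.0007, 0.0131, -0.031], [0.005, 0.0138, -0.028]]
3560 [[-0.05, -0.0119, 0.0274], [-0.0496, -0.0095, 0.0301], [-0.0331, 0.0083, 0.0354], [0.0005, 0.0131, 0.0556], [0.005, 0.0139, 0.0598]]
```

View pics/w2.png

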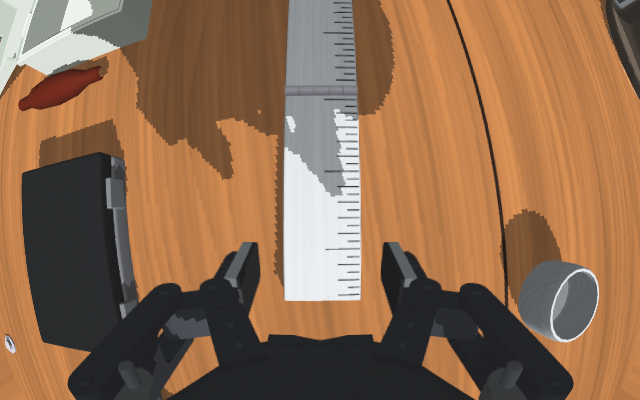

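Run:
```python
from h import *
H=np.array([.4857,.0534,.010]); p,Rc,s=cur(); print(p,s['time_s'])
c=dict(np.load('pics/w2.npz')); P=wcloud(c); 
for v in (85,90,95,200,250,296,300,303):print(v,P[v,315:325].mean(0).round(4),P[v,290:355,2].std().round(4))
phi=-.35; Rt=tool(phi)
tip=H+YY*.113; tip[2]=.0068; tcp=tip-Rt[:,0]*.0075
print(tcp,delta(tcp,Rt,p,Rc))
```

```text
[0.50016324 0.16272183 0.06166777] 2.75
85 [0.486  0.0524 0.0122] 0.0245
90 [0.4866 0.0567 0.0134] 0.001
95 [0.4869 0.0591 0.0103] 0.0006
200 [0.4965 0.1304 0.0129] 0.0243
250 [0.5008 0.1621 0.014 ] 0.0006
296 [0.5049 0.1919 0.0152] 0.0241
300 [0.5052 0.1948 0.0146] 0.004
303 [0.5061 0.2009 0.0009] 0.0259
[0.50066653 0.16800088 0.0138453 ] (array([ 4.31, -2.13,  0.03]), array([-0.0057, -0.0004,  0.0014]))
```

send_rows(moves=[{"slide": [1, -0.6, 0.03], "delta_rot": [-0.005, 0, 0], "hand": 6.2}, {"slide": [2.2, -1.3, 0.03], "delta_rot": [-0.005, 0, 0], "hand": 6.2}, {"slide": [3.3, -1.9, 0.03], "delta_rot": [-0.005, 0, 0], "hand": 6.2}, {"slide": [4, -2.1, 0.03], "delta_rot": [-0.005, 0, 0], "hand": 6.2}, {"slide": [4.2, -2.15, 0.03], "delta_rot": [-0.005, 0, 0], "hand": 6.2}, {"slide": [4.2, -2.15, 0.03], "delta_rot": [-0.005, 0, 0], "hand": 6.2}])

```text
time_s: 3.5
tcp_pos: [0.5, 0.1683, 0.0134]
orientation: [-0.687, 0.168, 0.703, -0.078]
wrist_force: [-1.4, 0.6, -1.1]
finger_gap: 0.729
```

Run:
```python
from h import *
p,Rc,s=cur(); print(p,s['wrist_force']); T=tool(-.35)
tcp=np.array([0.50066653, 0.16800088, 0.0138453 ]); print(delta(tcp,T,p,Rc)); tip=p+Rc[:,0]*.0075; print(tip)
s,c=snap('wrist','w3.png')
```

```text
[0.50004334 0.16828214 0.0133946 ] [-1.38294016  0.64235712 -1.11754541]
(array([-0.04,  0.03, -0.07]), array([ 0.    ,  0.0009, -0.0003]))
[0.49970355 0.16573087 0.00635006]
```

View pics/w3.png

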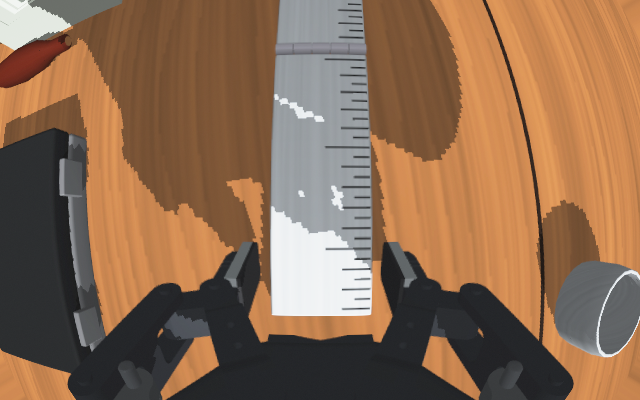

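send_rows(moves=[{"slide": [0, 0, -0.05], "delta_rot": [0, 0, 0], "hand": 4.6}, {"slide": [0, 0, -0.05], "delta_rot": [0, 0, 0], "hand": 4.6}, {"slide": [0, 0, -0.05], "delta_rot": [0, 0, 0], "hand": 4.6}, {"slide": [0, 0, -0.05], "delta_rot": [0, 0, 0], "hand": 4.6}], grip_force=25)

```text
time_s: 4.05
tcp_pos: [0.5007, 0.1685, 0.0136]
orientation: [-0.687, 0.168, 0.703, -0.077]
wrist_force: [0.2, 1.3, 0.1]
finger_gap: 0.573
```

```bash
cat >> h.py <<'E'
def arc(H,yy,thetas,sgn=1):
    """rigid rotation of the current tool pose about hinge axis through H; sgn +1 leaf a (about +mx), -1 leaf b"""
    p,Rc,s=cur(); yy=yy/np.linalg.norm(yy); mx=np.array([yy[1],-yy[0],0])
    for t in thetas:
        Q=R.from_rotvec(mx*t*sgn).as_matrix(); print(t,*delta(H+Q@(p-H),Q@Rc,p,Rc))
E
python3 - <<'E'
from h import *
p,Rc,s=cur(); print(s['time_s'],p,s['wrist_force'],s['finger_gap'])
arc(np.array([.486,.0548,.010]),YY,[.1,.2,.3,.4,.5,.6,.7,.8,.9,1.,1.1,1.2])
E
```

```text
4.05 [0.50071954 0.16852735 0.01361661] [0.17972564 1.25588866 0.09608214] 0.5726544605808185
0.1 [-1.04  0.48  0.  ] [-0.  -0.  -0.1]
0.2 [-2.03  1.06  0.  ] [-1.e-04 -0.e+00 -2.e-01]
0.3 [-2.96  1.74  0.  ] [-1.e-04 -0.e+00 -3.e-01]
0.4 [-3.81  2.5   0.  ] [-2.e-04 -0.e+00 -4.e-01]
0.5 [-4.58  3.35  0.  ] [-2.e-04 -1.e-04 -5.e-01]
0.6 [-5.27  4.27  0.  ] [-2.e-04 -1.e-04 -6.e-01]
0.7 [-5.86  5.25  0.  ] [-3.e-04 -1.e-04 -7.e-01]
0.8 [-6.35  6.29  0.  ] [-3.e-04 -1.e-04 -8.e-01]
0.9 [-6.73  7.37  0.  ] [-3.e-04 -1.e-04 -9.e-01]
1.0 [-7.    8.49  0.  ] [-4.e-04 -1.e-04 -1.e+00]
1.1 [-7.16  9.62  0.  ] [-4.0e-04 -1.0e-04 -1.1e+00]
1.2 [-7.21 10.77  0.  ] [-5.0e-04 -1.0e-04 -1.2e+00]
```

send_rows(moves=[{"slide": [-0.53, 0.22, 0], "delta_rot": [0, 0, -0.05], "hand": 4.6}, {"slide": [-1.04, 0.48, 0], "delta_rot": [0, 0, -0.1], "hand": 4.6}, {"slide": [-2.03, 1.06, 0], "delta_rot": [0, 0, -0.2], "hand": 4.6}, {"slide": [-2.96, 1.74, 0], "delta_rot": [0, 0, -0.3], "hand": 4.6}, {"slide": [-3.81, 2.5, 0], "delta_rot": [0, 0, -0.4], "hand": 4.6}, {"slide": [-4.58, 3.35, 0], "delta_rot": [0, 0, -0.5], "hand": 4.6}, {"slide": [-5.27, 4.27, 0], "delta_rot": [0, 0, -0.6], "hand": 4.6}, {"slide": [-5.27, 4.27, 0], "delta_rot": [0, 0, -0.6], "hand": 4.6}])

```text
time_s: 5.05
tcp_pos: [0.4986, 0.1452, 0.0793]
orientation: [0.707, 0.042, -0.693, -0.136]
wrist_force: [1.3, 1.5, -0.9]
finger_gap: 0.578
```

Run:
```python
from h import *
p,Rc,s=cur(); print(s['time_s'],p,s['joint_positions'].round(2),s['wrist_force'],s['finger_gap'])
snap('wrist','w4.png')
arc(np.array([.486,.0548,.010]),YY,[.1,.2,.3,.4,.5,.6,.7,.8,.9,1.])
```

```text
5.05 [0.4986331  0.14520497 0.07928553] [ 0.5   0.25 -0.48 -0.31 -0.71 -0.41] [ 1.25422711  1.54157639 -0.86225377] 0.5775521795919626
0.1 [-1.04  0.49 -0.  ] [ 0.0003 -0.0003 -0.1   ]
0.2 [-2.02  1.08 -0.01] [ 0.0005 -0.0006 -0.2   ]
0.3 [-2.93  1.77 -0.01] [ 0.0008 -0.0009 -0.3   ]
0.4 [-3.78  2.54 -0.02] [ 0.0011 -0.0013 -0.4   ]
0.5 [-4.54  3.4  -0.02] [ 0.0014 -0.0016 -0.5   ]
0.6 [-5.21  4.32 -0.03] [ 0.0016 -0.0019 -0.6   ]
0.7 [-5.79  5.31 -0.03] [ 0.0019 -0.0022 -0.7   ]
0.8 [-6.27  6.35 -0.04] [ 0.0022 -0.0025 -0.8   ]
0.9 [-6.63  7.44 -0.04] [ 0.0025 -0.0028 -0.9   ]
1.0 [-6.89  8.55 -0.05] [ 0.0027 -0.0032 -1.    ]
```

View pics/w4.png

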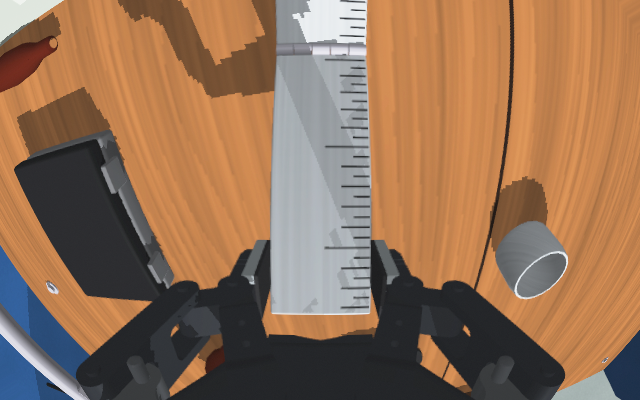

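send_rows(moves=[{"slide": [-1.04, 0.49, 0], "delta_rot": [0, 0, -0.1], "hand": 4.6}, {"slide": [-2.02, 1.08, 0], "delta_rot": [0, 0, -0.2], "hand": 4.6}, {"slide": [-2.93, 1.77, 0], "delta_rot": [0, 0, -0.3], "hand": 4.6}, {"slide": [-3.78, 2.54, 0], "delta_rot": [0, 0, -0.4], "hand": 4.6}, {"slide": [-4.54, 3.4, 0], "delta_rot": [0, 0, -0.5], "hand": 4.6}, {"slide": [-5.21, 4.32, 0], "delta_rot": [0, 0, -0.6], "hand": 4.6}, {"slide": [-5.79, 5.31, 0], "delta_rot": [0, 0, -0.7], "hand": 4.6}, {"slide": [-6.27, 6.35, 0], "delta_rot": [0, 0, -0.8], "hand": 4.6}, {"slide": [-6.27, 6.35, 0], "delta_rot": [0, 0, -0.8], "hand": 4.6}, {"slide": [-6.27, 6.35, 0], "delta_rot": [0, 0, -0.8], "hand": 4.6}])

```text
time_s: 6.35
tcp_pos: [0.4875, 0.0703, 0.123]
orientation: [0.632, 0.314, -0.588, -0.394]
wrist_force: [-0.3, -1.4, 9.7]
finger_gap: 0.575
```

Run:
```python
from h import *
p,Rc,s=cur(); print(s['time_s'],p,s['joint_positions'].round(2),s['wrist_force'],s['finger_gap'])
snap('side','s5.png')
a=cv2.imread('pics/s5.png')[60:300,230:550]; cv2.imwrite('pics/s5z.png',cv2.resize(a,None,fx=2.4,fy=2.4))
```

```text
6.35 [0.48746785 0.07027546 0.12299689] [-0.31  0.46 -0.27 -1.06 -1.35  0.72] [-0.29114858 -1.3707353   9.65794296] 0.5752544836590087
```

View pics/s5z.png

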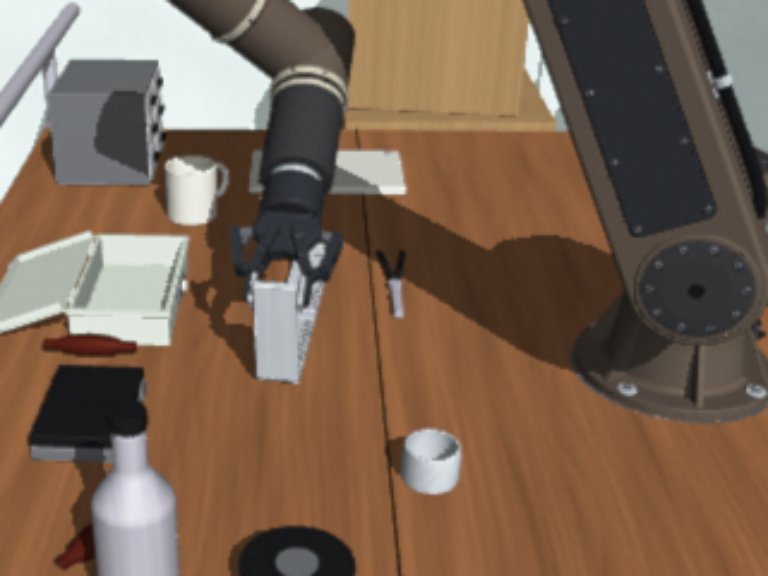

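Run:
```python
from h import *
p,Rc,s=cur(); H=np.array([.486,.0548,.010]); print(Rc.round(3))
def lp(q,phi): 
    q=np.array(q); print(q.round(3),phi,*delta(q,tool(phi),p,Rc))
b=p-Rc[:,0]*.09; lp(b,1.05)
W=lambda y,z:H+YY*y+ZZ*(z-.01)
lp(W(-.04,.26),.6); lp(W(.02,.26),.2); lp(W(.08,.26),0); lp(W(.075,.15),0);lp(W(.06,.141),0)
```

```text
[[ 0.11  -0.066 -0.992]
 [ 0.86  -0.493  0.128]
 [-0.497 -0.867  0.003]]
[ 0.478 -0.007  0.168] 1.05 [-9.  0.  0.] [-0.0018  0.0022  0.0001]
[0.481 0.015 0.26 ] 0.6 [-11.64  -9.12  -0.02] [-0.0012  0.0026  0.4501]
[0.489 0.075 0.26 ] 0.2 [ -6.44 -12.1   -0.02] [-7.000e-04  2.800e-03  8.501e-01]
[0.496 0.134 0.26 ] 0 [ -1.23 -15.09  -0.03] [-4.0000e-04  2.9000e-03  1.0501e+00]
[0.496 0.129 0.15 ] 0 [ 3.8  -5.3  -0.06] [-4.0000e-04  2.9000e-03  1.0501e+00]
[0.494 0.114 0.141] 0 [ 2.95 -3.77 -0.06] [-4.0000e-04  2.9000e-03  1.0501e+00]
```

send_rows(moves=[{"slide": [0, 0, 0], "delta_rot": [0, 0, 0], "hand": 8.5}, {"slide": [0, 0, 0], "delta_rot": [0, 0, 0], "hand": 8.5}, {"slide": [-2, 0, 0], "delta_rot": [0, 0, 0], "hand": 8.5}, {"slide": [-5, 0, 0], "delta_rot": [0, 0, 0], "hand": 8.5}, {"slide": [-9, 0, 0], "delta_rot": [0, 0, 0], "hand": 8.5}, {"slide": [-11, -3, 0], "delta_rot": [0, 0, 0.15], "hand": 4}, {"slide": [-12, -6, 0], "delta_rot": [0, 0, 0.3], "hand": 0}, {"slide": [-11.6, -9.1, 0], "delta_rot": [0, 0, 0.45], "hand": 0}, {"slide": [-10, -10.5, 0], "delta_rot": [0, 0, 0.6], "hand": 0}, {"slide": [-8, -11.5, 0], "delta_rot": [0, 0, 0.75], "hand": 0}, {"slide": [-5, -13, 0], "delta_rot": [0, 0, 0.9], "hand": 0}, {"slide": [-1.2, -15.1, 0], "delta_rot": [0, 0, 1.05], "hand": 0}])

```text
time_s: 7.9
tcp_pos: [0.4967, 0.1346, 0.2618]
orientation: [0.707, -0.048, -0.704, -0.045]
wrist_force: [2.4, -0.8, -0.8]
finger_gap: 0.001
```

Run:
```python
from h import *
p,Rc,s=cur(); print(s['time_s'],p,s['joint_positions'].round(2),s['wrist_force'],s['finger_gap'])
s,c=snap('wrist','w6.png')
```

```text
7.9 [0.49669589 0.13456763 0.26180057] [ 0.65  0.08 -0.31  0.01 -1.18 -0.78] [ 2.40550265 -0.75310105 -0.77236756] 0.0014457205039377235
```

View pics/w6.png

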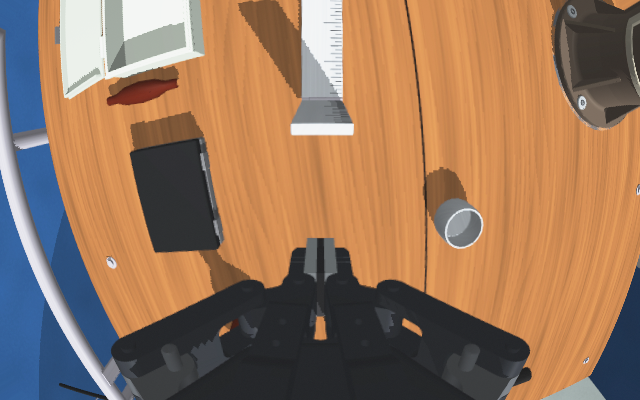

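Run:
```python
from h import *
c=dict(np.load('pics/w6.npz')); P=wcloud(c); H=np.array([.486,.0548,.010])
for v in range(60,142,4):
    q=np.median(P[v,312:332],0); print(v,q.round(4),'y\'',((q-H)@YY).round(4))
p,Rc,s=cur()
def tgt(th,r,pen=0):
    u=np.cos(th)*YY+np.sin(th)*ZZ; n=-np.sin(th)*YY+np.cos(th)*ZZ
    return H+r*u-(.010-pen)*n
def tcp(th,r,pen): return tgt(th,r,pen)+YY*.011+ZZ*.011
for th in (1.35,1.5,1.65,1.8,1.95,2.1,2.25,2.4,2.55,2.7,2.85,3.0,3.1,3.14):
    q=tcp(th,.115,0.0); print(th,q.round(4),*delta(q,tool(0),p,Rc))
```

```text
60 [0.4796 0.0057 0.01  ] y' -0.0495
64 [0.4802 0.0106 0.01  ] y' -0.0446
68 [0.4809 0.0157 0.0104] y' -0.0394
72 [0.4816 0.0206 0.0101] y' -0.0345
76 [0.4834 0.0256 0.011 ] y' -0.0293
80 [0.4829 0.0305 0.0103] y' -0.0245
84 [0.4835 0.0355 0.0103] y' -0.0195
88 [0.4842 0.0404 0.0101] y' -0.0145
92 [0.4848 0.0454 0.0105] y' -0.0095
96 [0.4855 0.0503 0.0107] y' -0.0046
100 [0.4861 0.0555 0.019 ] y' 0.0007
104 [0.4868 0.0603 0.0469] y' 0.0055
108 [0.4873 0.0644 0.0784] y' 0.0097
112 [0.4878 0.0679 0.1002] y' 0.0132
116 [0.4882 0.071  0.122 ] y' 0.0164
120 [0.4885 0.0735 0.142 ] y' 0.0188
124 [0.4889 0.0764 0.1498] y' 0.0218
128 [0.4885 0.0795 0.1497] y' 0.0248
132 [0.4897 0.0826 0.1488] y' 0.0281
136 [0.4921 0.1005 0.0007] y' 0.0461
140 [ 0.4927  0.1055 -0.    ] y' 0.0512
1.35 [0.4919 0.1004 0.131 ] [13.01  4.11  0.09] [ 0.0049 -0.0051 -0.0111]
1.5 [0.4898 0.0837 0.135 ] [12.63  5.79  0.1 ] [ 0.0049 -0.0051 -0.0111]
1.65 [0.4875 0.0666 0.1364] [12.51  7.52  0.11] [ 0.0049 -0.0051 -0.0111]
1.8 [0.4853 0.0495 0.1353] [12.65  9.24  0.12] [ 0.0049 -0.0051 -0.0111]
1.95 [0.4831 0.0327 0.1315] [13.04 10.93  0.13] [ 0.0049 -0.0051 -0.0111]
2.1 [0.481  0.0167 0.1253] [13.68 12.54  0.14] [ 0.0049 -0.0051 -0.0111]
2.25 [0.4791 0.0018 0.1168] [14.55 14.03  0.15] [ 0.0049 -0.0051 -0.0111]
2.4 [ 0.4773 -0.0117  0.1061] [15.63 15.38  0.16] [ 0.0049 -0.0051 -0.0111]
2.55 [ 0.4758 -0.0234  0.0934] [16.91 16.55  0.17] [ 0.0049 -0.0051 -0.0111]
2.7 [ 0.4745 -0.0331  0.0792] [18.34 17.51  0.18] [ 0.0049 -0.0051 -0.0111]
2.85 [ 0.4735 -0.0407  0.0636] [19.91 18.25  0.2 ] [ 0.0049 -0.0051 -0.0111]
3.0 [ 0.4729 -0.0458  0.0471] [21.56 18.75  0.21] [ 0.0049 -0.0051 -0.0111]
3.1 [ 0.4726 -0.0478  0.0358] [22.7  18.94  0.21] [ 0.0049 -0.0051 -0.0111]
3.14 [ 0.4725 -0.0483  0.0312] [23.16 18.99  0.22] [ 0.0049 -0.0051 -0.0111]
```

send_rows(moves=[{"slide": [5, 0.5, 0], "delta_rot": [0.005, -0.005, -0.01], "hand": 0}, {"slide": [10, 1, 0.05], "delta_rot": [0.005, -0.005, -0.01], "hand": 0}, {"slide": [12.8, 2.5, 0.08], "delta_rot": [0.005, -0.005, -0.01], "hand": 0}, {"slide": [12.8, 4.1, 0.1], "delta_rot": [0.005, -0.005, -0.01], "hand": 0}, {"slide": [12.6, 5.8, 0.1], "delta_rot": [0.005, -0.005, -0.01], "hand": 0}, {"slide": [12.5, 7.5, 0.11], "delta_rot": [0.005, -0.005, -0.01], "hand": 0}, {"slide": [12.65, 9.25, 0.12], "delta_rot": [0.005, -0.005, -0.01], "hand": 0}, {"slide": [13.05, 10.95, 0.13], "delta_rot": [0.005, -0.005, -0.01], "hand": 0}, {"slide": [13.7, 12.55, 0.14], "delta_rot": [0.005, -0.005, -0.01], "hand": 0}, {"slide": [14.55, 14.05, 0.15], "delta_rot": [0.005, -0.005, -0.01], "hand": 0}, {"slide": [15.6, 15.4, 0.16], "delta_rot": [0.005, -0.005, -0.01], "hand": 0}])

```text
time_s: 9.32
tcp_pos: [0.4742, -0.0193, 0.1028]
orientation: [-0.704, 0.044, 0.707, 0.051]
wrist_force: [0.1, 1.0, 1.0]
finger_gap: 0.001
```

Run:
```python
from h import *
p,Rc,s=cur(); print(s['time_s'],p,s['wrist_force'])
s,c=snap('side','s7.png'); a=cv2.imread('pics/s7.png')[60:300,230:550]; cv2.imwrite('pics/s7z.png',cv2.resize(a,None,fx=2.4,fy=2.4))
H=np.array([.486,.0548,.010])
def tcp(th,r,pen=0):
    u=np.cos(th)*YY+np.sin(th)*ZZ; n=-np.sin(th)*YY+np.cos(th)*ZZ
    return H+r*u-(.010-pen)*n+YY*.011+ZZ*.011
for th in (2.4,2.5,2.6,2.7,2.8,2.9,3.0,3.07,3.14): print(th,*delta(tcp(th,.115),tool(0),p,Rc))
```

```text
9.325 [ 0.47423552 -0.01928543  0.1027765 ] [0.13718161 1.02593948 0.99599069]
2.4 [-0.32 -0.8  -0.2 ] [-0.0055  0.0061  0.0098]
2.5 [ 0.49  0.02 -0.21] [-0.0055  0.0061  0.0098]
2.6 [ 1.38  0.75 -0.22] [-0.0055  0.0061  0.0098]
2.7 [ 2.34  1.39 -0.23] [-0.0055  0.0061  0.0098]
2.8 [ 3.36  1.93 -0.24] [-0.0055  0.0061  0.0098]
2.9 [ 4.43  2.37 -0.25] [-0.0055  0.0061  0.0098]
3.0 [ 5.54  2.7  -0.26] [-0.0055  0.0061  0.0098]
3.07 [ 6.33  2.86 -0.26] [-0.0055  0.0061  0.0098]
3.14 [ 7.13  2.97 -0.27] [-0.0055  0.0061  0.0098]
```

View pics/s7z.png

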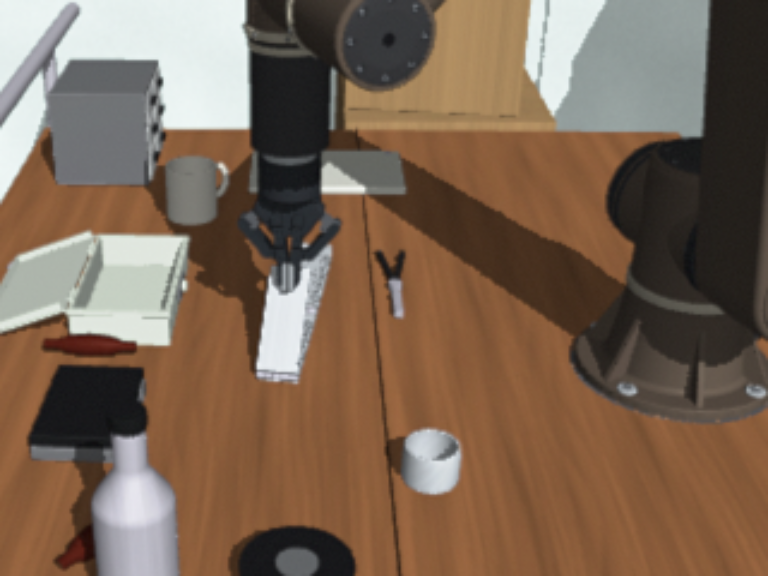

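send_rows(moves=[{"slide": [0.5, 0, -0.1], "delta_rot": [-0.005, 0.005, 0.01], "hand": 0}, {"slide": [1.4, 0.7, -0.2], "delta_rot": [-0.005, 0.005, 0.01], "hand": 0}, {"slide": [2.3, 1.4, -0.23], "delta_rot": [-0.005, 0.005, 0.01], "hand": 0}, {"slide": [3.4, 1.9, -0.24], "delta_rot": [-0.005, 0.005, 0.01], "hand": 0}, {"slide": [4.4, 2.4, -0.25], "delta_rot": [-0.005, 0.005, 0.01], "hand": 0}, {"slide": [5.5, 2.7, -0.26], "delta_rot": [-0.005, 0.005, 0.01], "hand": 0}, {"slide": [6.3, 2.9, -0.26], "delta_rot": [-0.005, 0.005, 0.01], "hand": 0}, {"slide": [6.9, 3, -0.27], "delta_rot": [-0.005, 0.005, 0.01], "hand": 0}, {"slide": [7.1, 3, -0.27], "delta_rot": [-0.005, 0.005, 0.01], "hand": 0}, {"slide": [7.2, 3, -0.27], "delta_rot": [-0.005, 0.005, 0.01], "hand": 0}, {"slide": [7.2, 3, -0.27], "delta_rot": [-0.005, 0.005, 0.01], "hand": 0}])

```text
time_s: 10.75
tcp_pos: [0.4731, -0.0475, 0.0315]
orientation: [-0.706, 0.046, 0.706, 0.046]
wrist_force: [-0.8, 0.4, -0.9]
finger_gap: -0.001
```

Run:
```python
from h import *
p,Rc,s=cur(); print(s['time_s'],p,s['wrist_force'])
```

```text
10.75 [ 0.47305368 -0.04745305  0.03147385] [-0.83694907  0.41062495 -0.94401283]
```

send_rows(moves=[{"slide": [0.15, 0, 0], "delta_rot": [0, 0, 0], "hand": 0}, {"slide": [0.3, 0, 0], "delta_rot": [0, 0, 0], "hand": 0}, {"slide": [0.4, 0, 0], "delta_rot": [0, 0, 0], "hand": 0}, {"slide": [0.4, 0, 0], "delta_rot": [0, 0, 0], "hand": 0}])

```text
time_s: 11.25
tcp_pos: [0.4735, -0.0475, 0.0303]
orientation: [0.706, -0.045, -0.705, -0.045]
wrist_force: [-12.9, 2.5, 42.0]
finger_gap: -0.0
```

Run:
```python
from h import *
p,Rc,s=cur(); Hb=np.array([.4657,-.1009,.0154])
Rt=tool(.35); tip=Hb-YY*.13; tip[2]=.08; tcp=tip-Rt[:,0]*.0065
q=p.copy(); q[2]=.2
print(delta(q,tool(0),p,Rc)); q=q-YY*.1; print(delta(q,tool(.15),p,Rc)); print(tcp,delta(tcp,Rt,p,Rc))
```

```text
(array([-16.97,  -0.  ,  -0.02]), array([ 0.0012, -0.0013,  0.0001]))
(array([-1.697e+01,  1.000e+01, -1.000e-02]), array([ 0.0013, -0.0012, -0.1499]))
[ 0.44857637 -0.23201807  0.08610592] (array([-5.58, 18.62,  0.1 ]), array([ 0.0014, -0.0011, -0.3499]))
```

send_rows(moves=[{"slide": [-1, 0, 0], "delta_rot": [0, 0, 0], "hand": 0}, {"slide": [-5, 0, 0], "delta_rot": [0, 0, 0], "hand": 0}, {"slide": [-10, 0, 0], "delta_rot": [0, 0, 0], "hand": 3}, {"slide": [-13, 4, 0], "delta_rot": [0, 0, -0.1], "hand": 6.2}, {"slide": [-13, 9, 0], "delta_rot": [0, 0, -0.2], "hand": 6.2}, {"slide": [-12, 14, 0.1], "delta_rot": [0, 0, -0.3], "hand": 6.2}, {"slide": [-9, 17.5, 0.1], "delta_rot": [0, 0, -0.35], "hand": 6.2}, {"slide": [-6, 18.6, 0.1], "delta_rot": [0, 0, -0.35], "hand": 6.2}, {"slide": [-5.6, 18.6, 0.1], "delta_rot": [0, 0, -0.35], "hand": 6.2}])

```text
time_s: 12.38
tcp_pos: [0.4462, -0.2324, 0.0812]
orientation: [0.701, 0.077, -0.688, -0.17]
wrist_force: [0.3, 0.4, -0.6]
finger_gap: 0.728
```

Run:
```python
from h import *
p,Rc,s=cur(); print(s['time_s'],p,s['joint_positions'].round(2),s['wrist_force'])
s,c=snap('wrist','w8.png'); c=dict(np.load('pics/w8.npz')); P=wcloud(c)
s,c=snap('side','s8.png'); a=cv2.imread('pics/s8.png')[60:300,230:550]; cv2.imwrite('pics/s8z.png',cv2.resize(a,None,fx=2.4,fy=2.4))
Ha=np.array([.486,.0548,.010])
for v in range(2,330,8):
    q=np.median(P[v,310:332],0); print(v,q.round(4),((q-Ha)@YY).round(4))
```

```text
12.375 [ 0.44622615 -0.23238423  0.08119911] [-0.37  0.35 -0.3  -0.4  -1.04  0.46] [ 0.32388577  0.37524931 -0.56509722]
2 [ 0.4314 -0.3423  0.0007] -0.4008
10 [ 4.320e-01 -3.377e-01  2.000e-04] -0.3962
18 [ 0.4326 -0.3331  0.0005] -0.3915
26 [ 4.332e-01 -3.284e-01  3.000e-04] -0.3868
34 [ 0.4338 -0.3238  0.0007] -0.3822
42 [ 4.345e-01 -3.191e-01  4.000e-04] -0.3775
50 [ 4.351e-01 -3.143e-01  4.000e-04] -0.3726
58 [ 4.357e-01 -3.096e-01  4.000e-04] -0.3679
66 [ 0.4364 -0.3047  0.0006] -0.3629
74 [ 0.437  -0.3     0.0007] -0.3582
82 [ 0.437  -0.2951  0.0006] -0.3533
90 [ 4.383e-01 -2.900e-01  3.000e-04] -0.348
98 [ 4.390e-01 -2.849e-01  4.000e-04] -0.3429
106 [ 0.4397 -0.28    0.0006] -0.338
114 [ 0.4404 -0.2745  0.0005] -0.3324
122 [ 0.4411 -0.2695  0.0008] -0.3274
130 [ 0.4418 -0.2637  0.0007] -0.3216
138 [ 0.4414 -0.2675  0.0197] -0.3254
146 [ 0.4415 -0.2675  0.0297] -0.3253
154 [ 0.4418 -0.2657  0.0355] -0.3236
162 [ 0.4436 -0.2512  0.0193] -0.3089
170 [ 0.4444 -0.245   0.0184] -0.3027
178 [ 0.4452 -0.2393  0.0186] -0.2969
186 [ 0.446  -0.2327  0.0179] -0.2903
194 [ 0.4469 -0.2262  0.0177] -0.2837
202 [ 0.4478 -0.2191  0.0171] -0.2765
210 [ 0.4488 -0.2118  0.0167] -0.2692
218 [ 0.4497 -0.2048  0.0165] -0.2621
226 [ 0.4508 -0.1968  0.0161] -0.2541
234 [ 0.452  -0.188   0.0152] -0.2452
242 [ 0.453  -0.1797  0.0154] -0.2368
250 [ 0.4543 -0.1699  0.0145] -0.227
258 [ 0.4557 -0.1598  0.0137] -0.2167
266 [ 0.4571 -0.1489  0.013 ] -0.2058
274 [ 0.4586 -0.1375  0.0125] -0.1942
282 [ 0.4602 -0.1254  0.012 ] -0.182
290 [ 0.4618 -0.1133  0.0121] -0.1699
298 [ 0.4617 -0.1072  0.0171] -0.1637
306 [ 0.4646 -0.0915  0.0158] -0.1479
314 [ 0.4656 -0.0847  0.0207] -0.141
322 [ 0.4678 -0.0684  0.0205] -0.1245
```

View pics/w8.png

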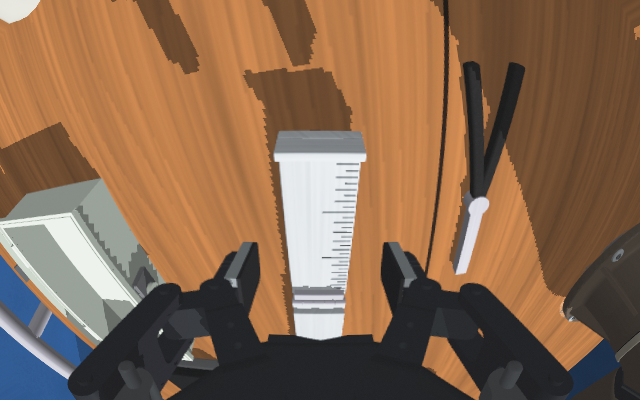

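View pics/s8z.png

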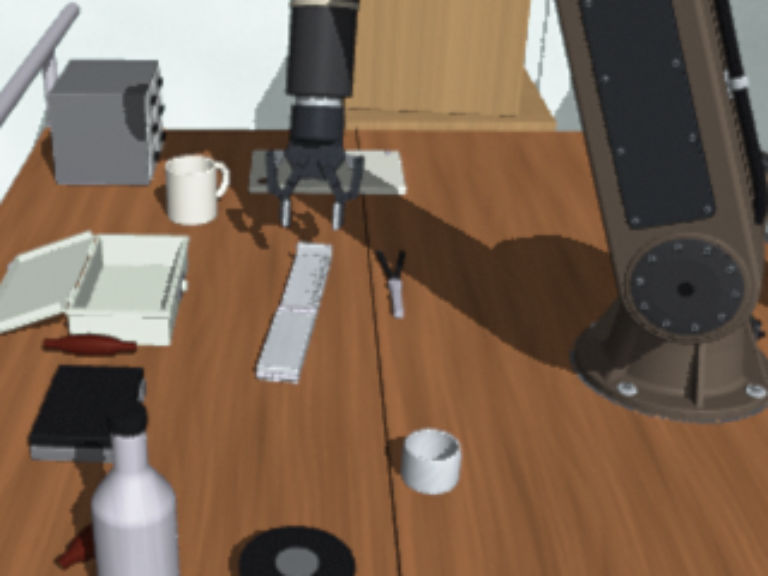

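Run:
```python
from h import *
c=dict(np.load('pics/w8.npz')); P=wcloud(c); col=c['color'].astype(int)
m=(col.max(-1)-col.min(-1)<40)&(col.mean(-1)>120)&(P[...,2]<.05)&(P[...,2]>.006)
cs=[]
for v in range(170,286,6):
    u=np.where(m[v,262:375])[0]+262
    q=P[v,[u.min(),u.max()]]; cs.append(np.r_[q.mean(0)]); print(v,u.min(),u.max(),q.round(4)[:,:2].tolist(),np.linalg.norm(q[0]-q[1]).round(4))
cs=np.array(cs); f=np.polyfit(cs[:,1],cs[:,0],1); print(f, np.polyval(f,-.2327), np.polyval(f,-.1))
Ha=np.array([.486,.0548,.010]); p,Rc,s=cur(); Rt=tool(.35)
tip=Ha-YY*.290; tip[0]=np.polyval(f,tip[1]); tip[2]=.0068; tcp=tip-Rt[:,0]*.0075
print(tip,tcp,delta(tcp,Rt,p,Rc))
```

```text
170 279 359 [[0.4698, -0.2486], [0.4207, -0.2411]] 0.0497
176 281 357 [[0.4694, -0.2442], [0.4224, -0.2385]] 0.0474
182 281 357 [[0.4705, -0.2394], [0.4225, -0.2322]] 0.0485
188 282 357 [[0.4709, -0.2343], [0.4229, -0.2282]] 0.0484
194 282 356 [[0.4718, -0.2298], [0.4238, -0.2231]] 0.0485
200 282 356 [[0.4733, -0.2236], [0.4241, -0.2171]] 0.0497
206 283 355 [[0.4737, -0.2184], [0.425, -0.2113]] 0.0492
212 284 355 [[0.4739, -0.2139], [0.4254, -0.207]] 0.0489
218 284 353 [[0.4752, -0.2077], [0.4271, -0.2017]] 0.0485
224 285 353 [[0.4757, -0.2019], [0.4275, -0.1956]] 0.0486
230 286 352 [[0.4766, -0.1947], [0.4286, -0.1888]] 0.0484
236 286 352 [[0.4778, -0.1889], [0.429, -0.1818]] 0.0493
242 287 351 [[0.4784, -0.1824], [0.4301, -0.176]] 0.0487
248 287 350 [[0.48, -0.175], [0.4313, -0.1692]] 0.049
254 288 350 [[0.4807, -0.1679], [0.4318, -0.1606]] 0.0494
260 289 348 [[0.4814, -0.1604], [0.4339, -0.1538]] 0.048
266 290 348 [[0.4824, -0.1519], [0.4344, -0.1453]] 0.0484
272 290 347 [[0.4846, -0.1416], [0.4358, -0.1376]] 0.049
278 291 347 [[0.4849, -0.1352], [0.4364, -0.128]] 0.049
284 292 346 [[0.486, -0.1257], [0.438, -0.1179]] 0.0486
[0.1378164  0.47901344] 0.44694356741470087 0.46523180346598675
[ 0.44693475 -0.232764    0.0068    ] [ 0.44660171 -0.23531408  0.0138453 ] (array([6.39, 2.74, 0.05]), array([-0.0009,  0.0014,  0.0001]))
```

send_rows(moves=[{"slide": [1.5, 0.8, 0.05], "delta_rot": [0, 0, 0], "hand": 6.2}, {"slide": [3, 1.6, 0.05], "delta_rot": [0, 0, 0], "hand": 6.2}, {"slide": [4.6, 2.2, 0.05], "delta_rot": [0, 0, 0], "hand": 6.2}, {"slide": [5.8, 2.6, 0.05], "delta_rot": [0, 0, 0], "hand": 6.2}, {"slide": [6.3, 2.7, 0.05], "delta_rot": [0, 0, 0], "hand": 6.2}, {"slide": [6.3, 2.7, 0.05], "delta_rot": [0, 0, 0], "hand": 6.2}])

```text
time_s: 13.22
tcp_pos: [0.4466, -0.2355, 0.0145]
orientation: [0.702, 0.078, -0.687, -0.168]
wrist_force: [-0.1, 0.3, -0.3]
finger_gap: 0.727
```

Run:
```python
from h import *
p,Rc,s=cur(); print(s['time_s'],p,s['wrist_force'],'tip',p+Rc[:,0]*.0075)
print(delta([ 0.4466, -0.2353,  0.01385],tool(.35),p,Rc))
```

```text
13.225 [ 0.44664205 -0.23545797  0.01448597] [-0.06653242  0.26952261 -0.33669846] tip [ 0.44696566 -0.23290566  0.00744105]
(array([0.06, 0.01, 0.01]), array([-0.0007,  0.0013,  0.0001]))
```

send_rows(moves=[{"slide": [0.05, 0, 0], "delta_rot": [0, 0, 0], "hand": 4.6}, {"slide": [0.05, 0, 0], "delta_rot": [0, 0, 0], "hand": 4.6}, {"slide": [0.05, 0, 0], "delta_rot": [0, 0, 0], "hand": 4.6}, {"slide": [0.05, 0, 0], "delta_rot": [0, 0, 0], "hand": 4.6}], grip_force=25)

```text
time_s: 13.72
tcp_pos: [0.4471, -0.2356, 0.0147]
orientation: [0.703, 0.077, -0.687, -0.168]
wrist_force: [0.7, -2.1, 1.2]
finger_gap: 0.578
```

Run:
```python
from h import *
p,Rc,s=cur(); print(s['time_s'],p,s['wrist_force'],s['finger_gap'])
arc(np.array([.4655,-.1009,.0154]),YY,[.05,.1,.2,.3,.4,.5,.6,.7,.8,.9,1.,1.1,1.2,1.3,1.4],-1)
```

```text
13.725 [ 0.44705795 -0.23561669  0.01470637] [ 0.69861088 -2.12581529  1.19004783] 0.5778932258579575
0.05 [-0.63 -0.25 -0.  ] [-0.    0.    0.05]
0.1 [-1.25 -0.52 -0.  ] [-0.   0.   0.1]
0.2 [-2.45 -1.17 -0.  ] [-0.e+00  1.e-04  2.e-01]
0.3 [-3.58 -1.93 -0.  ] [-1.e-04  1.e-04  3.e-01]
0.4 [-4.62 -2.8  -0.  ] [-1.e-04  1.e-04  4.e-01]
0.5 [-5.57 -3.77 -0.  ] [-1.e-04  1.e-04  5.e-01]
0.6 [-6.42 -4.83 -0.  ] [-1.e-04  2.e-04  6.e-01]
0.7 [-7.16 -5.97 -0.  ] [-2.e-04  2.e-04  7.e-01]
0.8 [-7.79 -7.18  0.  ] [-2.e-04  2.e-04  8.e-01]
0.9 [-8.29 -8.44  0.  ] [-2.e-04  2.e-04  9.e-01]
1.0 [-8.66 -9.75  0.  ] [-2.e-04  3.e-04  1.e+00]
1.1 [ -8.9  -11.09   0.  ] [-3.0e-04  3.0e-04  1.1e+00]
1.2 [ -9.   -12.44   0.  ] [-3.0e-04  3.0e-04  1.2e+00]
1.3 [ -8.97 -13.8    0.  ] [-3.0e-04  4.0e-04  1.3e+00]
1.4 [ -8.8  -15.15   0.  ] [-3.0e-04  4.0e-04  1.4e+00]
```

send_rows(moves=[{"slide": [-0.63, -0.25, 0], "delta_rot": [0, 0, 0.05], "hand": 4.6}, {"slide": [-1.25, -0.52, 0], "delta_rot": [0, 0, 0.1], "hand": 4.6}, {"slide": [-2.45, -1.17, 0], "delta_rot": [0, 0, 0.2], "hand": 4.6}, {"slide": [-3.58, -1.93, 0], "delta_rot": [0, 0, 0.3], "hand": 4.6}, {"slide": [-4.62, -2.8, 0], "delta_rot": [0, 0, 0.4], "hand": 4.6}, {"slide": [-5.57, -3.77, 0], "delta_rot": [0, 0, 0.5], "hand": 4.6}, {"slide": [-6.42, -4.83, 0], "delta_rot": [0, 0, 0.6], "hand": 4.6}, {"slide": [-7.16, -5.97, 0], "delta_rot": [0, 0, 0.7], "hand": 4.6}, {"slide": [-7.16, -5.97, 0], "delta_rot": [0, 0, 0.7], "hand": 4.6}, {"slide": [-7.16, -5.97, 0], "delta_rot": [0, 0, 0.7], "hand": 4.6}])

```text
time_s: 14.98
tcp_pos: [0.4512, -0.2038, 0.1021]
orientation: [-0.687, 0.167, 0.703, -0.077]
wrist_force: [0.7, 1.1, -0.4]
finger_gap: 0.579
```

Run:
```python
from h import *
p,Rc,s=cur(); print(s['time_s'],p,s['joint_positions'].round(2),s['wrist_force'],s['finger_gap'])
arc(np.array([.4655,-.1009,.0154]),YY,[.1,.2,.3,.4,.5,.6,.7,.8],-1)
s,c=snap('wrist','w9.png')
```

```text
14.975 [ 0.45118456 -0.20382042  0.1021206 ] [ 0.19  0.2  -0.81  0.51 -0.73 -0.73] [ 0.67946742  1.08552988 -0.37594407] 0.5786936849899784
0.1 [-1.25 -0.52  0.  ] [ 0.  -0.   0.1]
0.2 [-2.44 -1.17  0.  ] [ 0.  -0.   0.2]
0.3 [-3.56 -1.93  0.  ] [ 1.e-04 -0.e+00  3.e-01]
0.4 [-4.59 -2.8   0.  ] [ 1.e-04 -0.e+00  4.e-01]
0.5 [-5.54 -3.77  0.  ] [ 1.e-04 -0.e+00  5.e-01]
0.6 [-6.38 -4.82  0.  ] [ 1.e-04 -0.e+00  6.e-01]
0.7 [-7.12 -5.96  0.  ] [ 1.e-04 -0.e+00  7.e-01]
0.8 [-7.73 -7.16  0.  ] [ 1.e-04 -0.e+00  8.e-01]
```

View pics/w9.png

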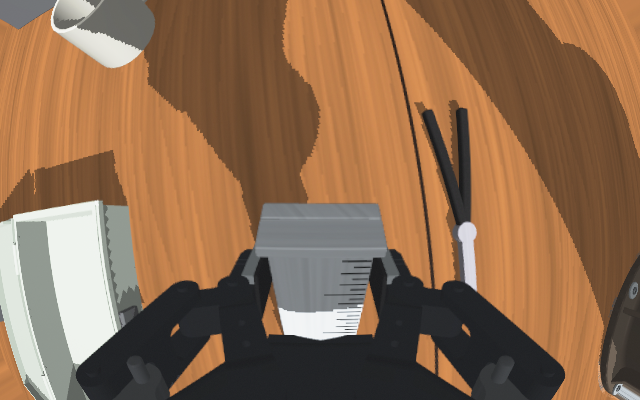

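send_rows(moves=[{"slide": [-1.25, -0.52, 0], "delta_rot": [0, 0, 0.1], "hand": 4.6}, {"slide": [-2.44, -1.17, 0], "delta_rot": [0, 0, 0.2], "hand": 4.6}, {"slide": [-3.56, -1.93, 0], "delta_rot": [0, 0, 0.3], "hand": 4.6}, {"slide": [-4.59, -2.8, 0], "delta_rot": [0, 0, 0.4], "hand": 4.6}, {"slide": [-5.54, -3.77, 0], "delta_rot": [0, 0, 0.5], "hand": 4.6}, {"slide": [-6.38, -4.82, 0], "delta_rot": [0, 0, 0.6], "hand": 4.6}, {"slide": [-7.12, -5.96, 0], "delta_rot": [0, 0, 0.7], "hand": 4.6}, {"slide": [-7.12, -5.96, 0], "delta_rot": [0, 0, 0.7], "hand": 4.6}, {"slide": [-7.12, -5.96, 0], "delta_rot": [0, 0, 0.7], "hand": 4.6}])

```text
time_s: 16.15
tcp_pos: [0.4614, -0.1247, 0.1482]
orientation: [-0.587, 0.393, 0.635, -0.313]
wrist_force: [0.4, -0.3, 0.8]
finger_gap: 0.578
```

Run:
```python
from h import *
p,Rc,s=cur(); print(s['time_s'],p,s['joint_positions'].round(2),s['wrist_force'],s['finger_gap']); x=Rc[:,0]; print('phi',np.arctan2(x@YY,-x[2]))
snap('side','s10.png')
a=cv2.imread('pics/s10.png')[60:300,230:550]; cv2.imwrite('pics/s10z.png',cv2.resize(a,None,fx=2.4,fy=2.4))
Hb=np.array([.4655,-.1009,.0154])
def lp(q,phi): 
    q=np.array(q); print(q.round(3),phi,*delta(q,tool(phi),p,Rc))
W=lambda y,z:Hb+YY*y+ZZ*(z-Hb[2])
lp(p-Rc[:,0]*.09,-1.05)
lp(W(.04,.30),-.6); lp(W(-.02,.30),-.2); lp(W(-.08,.28),0)
```

```text
16.15 [ 0.46139238 -0.12474807  0.14816527] [ 0.63  0.46 -0.83  0.72 -1.25 -1.35] [ 0.40000405 -0.31003454  0.81508025] 0.5782261002273805
phi -1.0488723012082917
[ 0.472 -0.047  0.193] -1.05 [-9.  0. -0.] [0.0009 0.0021 0.0011]
[ 0.471 -0.061  0.3  ] -0.6 [-13.13   9.96  -0.06] [ 4.000e-04  2.200e-03 -4.489e-01]
[ 0.463 -0.121  0.3  ] -0.2 [-7.93 12.95 -0.07] [-1.000e-04  2.300e-03 -8.489e-01]
[ 0.455 -0.18   0.28 ] 0 [-1.73 14.21 -0.08] [-3.0000e-04  2.3000e-03 -1.0489e+00]
```

View pics/s10z.png

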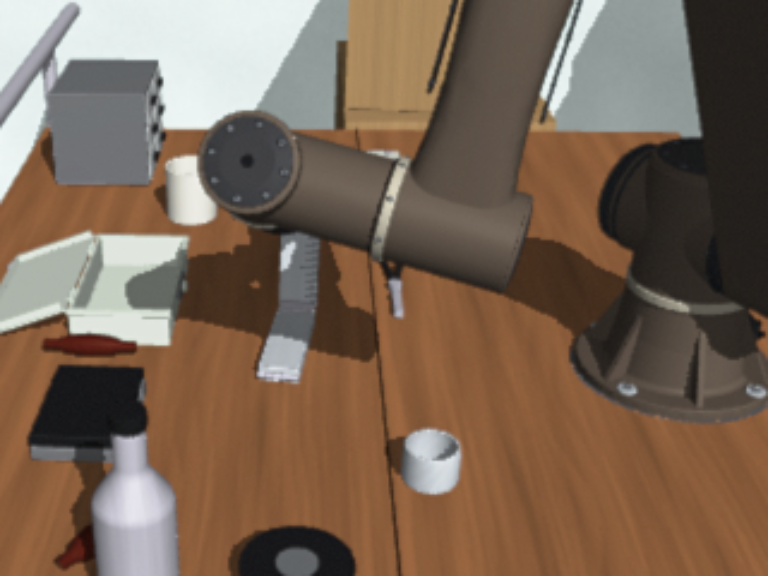

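send_rows(moves=[{"slide": [0, 0, 0], "delta_rot": [0, 0, 0], "hand": 8.5}, {"slide": [0, 0, 0], "delta_rot": [0, 0, 0], "hand": 8.5}, {"slide": [-2, 0, 0], "delta_rot": [0, 0, 0], "hand": 8.5}, {"slide": [-5, 0, 0], "delta_rot": [0, 0, 0], "hand": 8.5}, {"slide": [-9, 0, 0], "delta_rot": [0, 0, 0], "hand": 8.5}, {"slide": [-12, 3, 0], "delta_rot": [0, 0, -0.15], "hand": 4}, {"slide": [-13.5, 7, 0], "delta_rot": [0, 0, -0.3], "hand": 0}, {"slide": [-13, 10, 0], "delta_rot": [0, 0, -0.45], "hand": 0}, {"slide": [-11, 11.5, 0], "delta_rot": [0, 0, -0.6], "hand": 0}, {"slide": [-8, 13, 0], "delta_rot": [0, 0, -0.78], "hand": 0}, {"slide": [-5, 13.7, 0], "delta_rot": [0, 0, -0.92], "hand": 0}, {"slide": [-1.7, 14.2, 0], "delta_rot": [0, 0, -1.05], "hand": 0}])

```text
time_s: 17.7
tcp_pos: [0.4548, -0.1795, 0.2823]
orientation: [0.708, -0.043, -0.704, -0.047]
wrist_force: [1.1, 0.3, -0.5]
finger_gap: 0.005
```

Run:
```python
from h import *
p,Rc,s=cur(); print(s['time_s'],p,s['joint_positions'].round(2),s['wrist_force'],s['finger_gap'])
s,c=snap('wrist','w11.png'); c=dict(np.load('pics/w11.npz')); P=wcloud(c)
Hb=np.array([.4655,-.1009,.0154])
for v in range(150,345,6):
    q=np.median(P[v,300:340],0); print(v,q.round(4),((q-Hb)@YY).round(4))
```

```text
17.7 [ 0.45478691 -0.17952604  0.28225154] [ 0.02  0.02 -0.32 -0.01 -1.22 -0.15] [ 1.12597715  0.31040726 -0.45913124] 0.005007427630461632
150 [ 0.4561 -0.1904  0.0005] -0.09
156 [ 0.4571 -0.1825  0.0008] -0.082
162 [ 0.4582 -0.1742  0.001 ] -0.0736
168 [ 0.4593 -0.1658  0.0006] -0.0651
174 [ 0.4604 -0.1575  0.0005] -0.0568
180 [ 0.4614 -0.149   0.0008] -0.0482
186 [ 0.4625 -0.1405  0.0007] -0.0396
192 [ 0.4623 -0.132   0.0007] -0.0312
198 [ 4.648e-01 -1.233e-01  4.000e-04] -0.0223
204 [ 0.4659 -0.1146  0.0005] -0.0135
210 [ 0.4649 -0.1194  0.0401] -0.0184
216 [ 0.4642 -0.1232  0.0713] -0.0223
222 [ 0.4625 -0.1267  0.0982] -0.0259
228 [ 0.4621 -0.1292  0.1211] -0.0285
234 [ 0.4627 -0.1314  0.1411] -0.0306
240 [ 0.4542 -0.1897  0.2787] -0.0895
246 [ 0.4541 -0.1898  0.2853] -0.0896
252 [ 0.4541 -0.1897  0.2913] -0.0895
258 [ 0.454  -0.1898  0.2971] -0.0897
264 [ 0.454  -0.1896  0.3019] -0.0895
270 [ 0.454  -0.1899  0.3067] -0.0897
276 [ 0.4542 -0.1902  0.3129] -0.09
282 [ 0.4542 -0.1908  0.3176] -0.0906
288 [ 0.4549 -0.1905  0.321 ] -0.0902
294 [ 0.4549 -0.1906  0.3251] -0.0903
300 [ 0.4557 -0.1902  0.328 ] -0.0898
306 [ 0.4561 -0.1896  0.3302] -0.0892
312 [ 0.4565 -0.1876  0.331 ] -0.0872
318 [ 0.4573 -0.1821  0.3279] -0.0816
324 [ 0.4577 -0.1736  0.3208] -0.0731
330 [ 0.4579 -0.1725  0.323 ] -0.0719
336 [ 0.4584 -0.1723  0.3268] -0.0718
342 [ 0.4538 -0.1895  0.3476] -0.0894
```

View pics/w11.png

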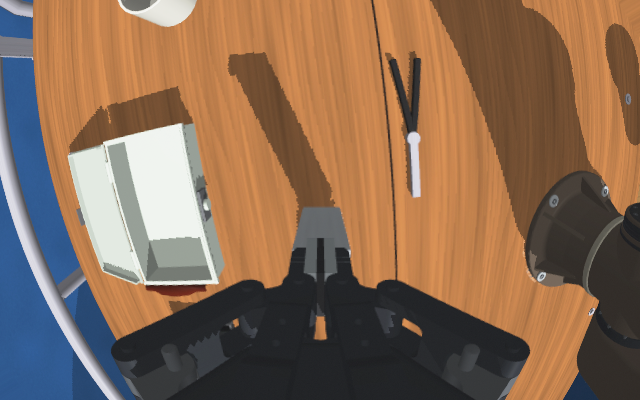

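Run:
```python
from h import *
p,Rc,s=cur(); Hb=np.array([.4655,-.1009,.0154])
def tcp(th,r,yy=YY):
    u=-np.cos(th)*yy+np.sin(th)*ZZ; n=np.sin(th)*yy+np.cos(th)*ZZ
    return Hb+r*u-.0154*n-yy*.011+ZZ*.011
for th in (1.35,1.5,1.65,1.8,1.95,2.1,2.25,2.4,2.5,2.6,2.7,2.8,2.9,3.,3.07,3.14): print(th,tcp(th,.135).round(3),*delta(tcp(th,.135),tool(0),p,Rc))
```

```text
1.35 [ 0.458 -0.156  0.155] [12.61 -2.76 -0.12] [-0.0029 -0.0028  0.0111]
1.5 [ 0.461 -0.137  0.16 ] [12.11 -4.73 -0.12] [-0.0029 -0.0028  0.0111]
1.65 [ 0.463 -0.116  0.162] [11.91 -6.76 -0.11] [-0.0029 -0.0028  0.0111]
1.8 [ 0.466 -0.096  0.161] [12.02 -8.79 -0.11] [-0.0029 -0.0028  0.0111]
1.95 [ 0.469 -0.076  0.158] [ 12.42 -10.78  -0.1 ] [-0.0029 -0.0028  0.0111]
2.1 [ 0.471 -0.057  0.151] [ 13.13 -12.7   -0.09] [-0.0029 -0.0028  0.0111]
2.25 [ 0.474 -0.04   0.141] [ 14.11 -14.48  -0.08] [-0.0029 -0.0028  0.0111]
2.4 [ 0.476 -0.023  0.129] [ 15.34 -16.1   -0.08] [-0.0029 -0.0028  0.0111]
2.5 [ 0.477 -0.014  0.12 ] [ 16.29 -17.07  -0.07] [-0.0029 -0.0028  0.0111]
2.6 [ 0.478 -0.005  0.109] [ 17.34 -17.94  -0.06] [-0.0029 -0.0028  0.0111]
2.7 [0.479 0.003 0.098] [ 18.46 -18.7   -0.06] [-0.0029 -0.0028  0.0111]
2.8 [0.48  0.009 0.086] [ 19.66 -19.34  -0.05] [-0.0029 -0.0028  0.0111]
2.9 [0.481 0.015 0.074] [ 20.91 -19.86  -0.05] [-0.0029 -0.0028  0.0111]
3.0 [0.481 0.019 0.061] [ 22.21 -20.26  -0.04] [-0.0029 -0.0028  0.0111]
3.07 [0.481 0.021 0.051] [ 23.14 -20.46  -0.04] [-0.0029 -0.0028  0.0111]
3.14 [0.482 0.022 0.042] [ 24.08 -20.59  -0.04] [-0.0029 -0.0028  0.0111]
```

send_rows(moves=[{"slide": [6, 0, -0.1], "delta_rot": [0, 0, 0.01], "hand": 0}, {"slide": [11.5, -1, -0.1], "delta_rot": [0, 0, 0.01], "hand": 0}, {"slide": [12.4, -2.8, -0.1], "delta_rot": [0, 0, 0.01], "hand": 0}, {"slide": [12.1, -4.7, -0.1], "delta_rot": [0, 0, 0.01], "hand": 0}, {"slide": [11.9, -6.8, -0.1], "delta_rot": [0, 0, 0.01], "hand": 0}, {"slide": [12, -8.8, -0.1], "delta_rot": [0, 0, 0.01], "hand": 0}, {"slide": [12.4, -10.8, -0.1], "delta_rot": [0, 0, 0.01], "hand": 0}, {"slide": [13.1, -12.7, -0.1], "delta_rot": [0, 0, 0.01], "hand": 0}, {"slide": [14.1, -14.5, -0.1], "delta_rot": [0, 0, 0.01], "hand": 0}, {"slide": [15.3, -16.1, -0.1], "delta_rot": [0, 0, 0.01], "hand": 0}, {"slide": [16.3, -17.1, -0.1], "delta_rot": [0, 0, 0.01], "hand": 0}])

```text
time_s: 19.12
tcp_pos: [0.4774, -0.0093, 0.1164]
orientation: [-0.705, 0.049, 0.706, 0.042]
wrist_force: [0.5, -0.3, 0.8]
finger_gap: 0.002
```

Run:
```python
from h import *
p,Rc,s=cur(); Hb=np.array([.4655,-.1009,.0154]); print(s['time_s'],p,s['wrist_force'])
snap('side','s12.png')
a=cv2.imread('pics/s12.png')[60:300,230:550]; cv2.imwrite('pics/s12z.png',cv2.resize(a,None,fx=2.4,fy=2.4))
def tcp(th,r,yy=YY):
    u=-np.cos(th)*yy+np.sin(th)*ZZ; n=np.sin(th)*yy+np.cos(th)*ZZ
    return Hb+r*u-.0154*n-yy*.011+ZZ*.011
for th in (2.5,2.6,2.7,2.8,2.9,3.,3.07,3.14): print(th,tcp(th,.135).round(3),*delta(tcp(th,.135),tool(0),p,Rc))
```

```text
19.125 [ 0.47740567 -0.00925884  0.11643006] [ 0.4681362  -0.32537802  0.76626968]
2.5 [ 0.477 -0.014  0.12 ] [-0.31  0.45 -0.01] [ 0.0006  0.0009 -0.01  ]
2.6 [ 0.478 -0.005  0.109] [ 0.72 -0.44 -0.01] [ 0.0006  0.0009 -0.01  ]
2.7 [0.479 0.003 0.098] [ 1.83 -1.22 -0.01] [ 0.0006  0.0009 -0.01  ]
2.8 [0.48  0.009 0.086] [ 3.01 -1.89 -0.01] [ 0.0006  0.0009 -0.01  ]
2.9 [0.481 0.015 0.074] [ 4.25 -2.44 -0.01] [ 0.0006  0.0009 -0.01  ]
3.0 [0.481 0.019 0.061] [ 5.55 -2.86 -0.01] [ 0.0006  0.0009 -0.01  ]
3.07 [0.481 0.021 0.051] [ 6.47 -3.08 -0.01] [ 0.0006  0.0009 -0.01  ]
3.14 [0.482 0.022 0.042] [ 7.41 -3.23 -0.01] [ 0.0006  0.0009 -0.01  ]
```

View pics/s12z.png

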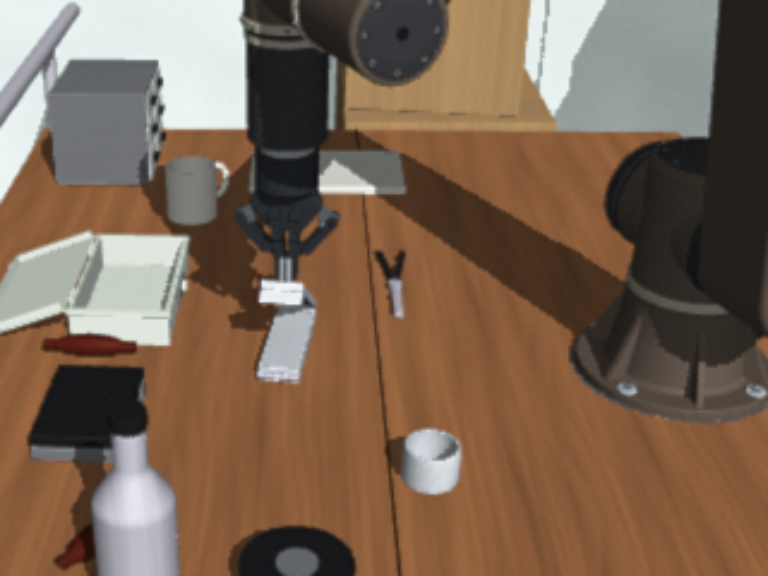

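send_rows(moves=[{"slide": [0.7, -0.4, 0], "delta_rot": [0, 0, -0.01], "hand": 0}, {"slide": [1.8, -1.2, 0], "delta_rot": [0, 0, -0.01], "hand": 0}, {"slide": [3, -1.9, 0], "delta_rot": [0, 0, -0.01], "hand": 0}, {"slide": [4.2, -2.4, 0], "delta_rot": [0, 0, -0.01], "hand": 0}, {"slide": [5.5, -2.9, 0], "delta_rot": [0, 0, -0.01], "hand": 0}, {"slide": [6.5, -3.1, 0], "delta_rot": [0, 0, -0.01], "hand": 0}, {"slide": [7.1, -3.2, 0], "delta_rot": [0, 0, -0.01], "hand": 0}, {"slide": [7.4, -3.2, 0], "delta_rot": [0, 0, -0.01], "hand": 0}, {"slide": [7.55, -3.2, 0], "delta_rot": [0, 0, -0.01], "hand": 0}, {"slide": [7.65, -3.2, 0], "delta_rot": [0, 0, -0.01], "hand": 0}, {"slide": [7.65, -3.2, 0], "delta_rot": [0, 0, -0.01], "hand": 0}])

```text
time_s: 20.55
tcp_pos: [0.4813, 0.0205, 0.0416]
orientation: [-0.706, 0.046, 0.706, 0.046]
wrist_force: [-5.3, 0.4, 14.2]
finger_gap: 0.003
```

send_rows(moves=[{"slide": [-2, 0, 0], "delta_rot": [0, 0, 0], "hand": 0}, {"slide": [-7, 0, 0], "delta_rot": [0, 0, 0], "hand": 3}, {"slide": [-13, 1, 0], "delta_rot": [0, 0, 0], "hand": 7}, {"slide": [-18, 3, 0], "delta_rot": [0, 0, 0], "hand": 7}, {"slide": [-21, 4, 0], "delta_rot": [0, 0, 0], "hand": 7}, {"slide": [-21, 4, 0], "delta_rot": [0, 0, 0], "hand": 7}])

```text
time_s: 21.3
tcp_pos: [0.4774, -0.0195, 0.2534]
orientation: [0.707, -0.046, -0.704, -0.047]
wrist_force: [1.0, 0.2, -0.4]
finger_gap: 0.82
```

Run:
```python
from h import *
p,Rc,s=cur(); print(s['time_s'],p,s['joint_positions'].round(2),s['wrist_force'],s['finger_gap'])
s,c=snap('wrist','w13.png'); s,c2=snap('side','s13.png'); s,c3=snap('top','t13.png')
a=cv2.imread('pics/s13.png')[130:300,200:420]; cv2.imwrite('pics/s13z.png',cv2.resize(a,None,fx=3.4,fy=3.4))
c=dict(np.load('pics/w13.npz')); P=wcloud(c); col=c['color'].astype(int)
m=(P[...,2]>.025)&(P[...,2]<.04)&(abs(P[...,0]-.47)<.06)&(col.mean(-1)>90); m[235:]=0
n,l,st,ce=cv2.connectedComponentsWithStats(m.astype(np.uint8)); k=1+st[1:,4].argmax(); print(st[k])
Q=P[l==k]; print(Q[:,2].mean(),Q[:,2].std(),Q.mean(0));
```

```text
21.3 [ 0.47735515 -0.01951269  0.25344795] [ 0.37  0.02 -0.39  0.   -1.16 -0.5 ] [ 0.95726995  0.18163983 -0.44465299] 0.8197349588778761
[ 301  100   45  135 5714]
0.03128523104179793 0.0007686143024903583 [ 0.47614732 -0.02027683  0.03128523]
```

View pics/w13.png

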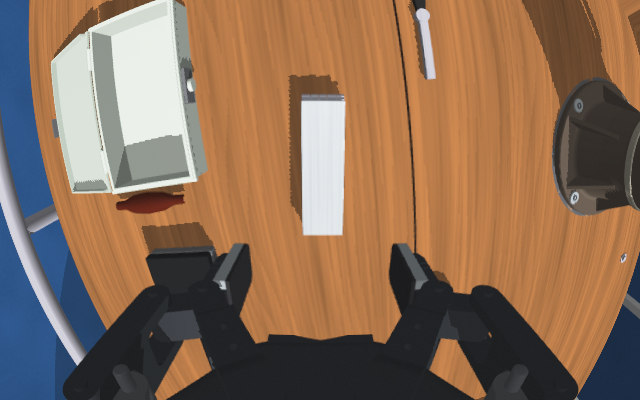

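View pics/s13z.png

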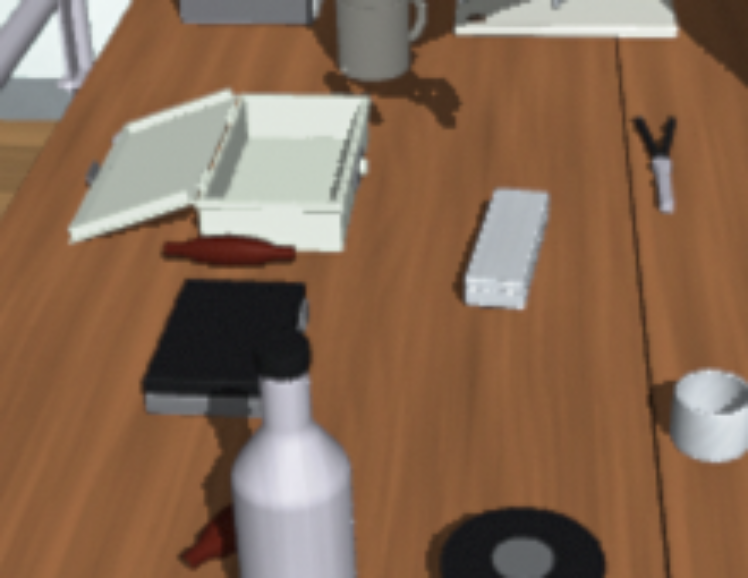

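Run:
```python
from h import *
c=dict(np.load('pics/w13.npz')); P=wcloud(c); col=c['color'].astype(int)
m=(P[...,2]>.027)&(P[...,2]<.036)&(abs(P[...,0]-.47)<.06)&(col.mean(-1)>90); m[240:]=0
n,l,st,ce=cv2.connectedComponentsWithStats(m.astype(np.uint8)); k=1+st[1:,4].argmax(); Q=P[l==k]
r=cv2.minAreaRect((Q[:,:2]*1000).astype(np.float32)); print('pack rect',r, 'zfit', np.linalg.lstsq(np.c_[Q[:,:2]-Q[:,:2].mean(0),np.ones(len(Q))],Q[:,2],rcond=None)[0])
# box: points in rim height from wrist and top
for nm,PP in (('wrist',P),('top',cloud(dict(np.load('pics/t13.npz'))))):
    cc=c['color'] if nm=='wrist' else np.load('pics/t13.npz')['color']; cc=cc.astype(int)
    w=(PP[...,0]>.6)&(PP[...,0]<.765)&(PP[...,1]<.0)&(PP[...,1]>-.28)&(PP[...,2]>.042)&(PP[...,2]<.06)&(cc.max(-1)-cc.min(-1)<40)
    Q=PP[w]; print(nm,w.sum(),np.percentile(Q,[0,2,50,98,100],0).round(4).tolist())
    print(cv2.minAreaRect((Q[:,:2]*1000).astype(np.float32)))
    fl=(PP[...,0]>.63)&(PP[...,0]<.75)&(PP[...,1]<-.04)&(PP[...,1]>-.23)&(PP[...,2]<.012)&(cc.max(-1)-cc.min(-1)<40)&(cc.mean(-1)>100)
    Q=PP[fl]; print('floor',fl.sum(),np.percentile(Q,[0,2,50,98,100],0).round(4).tolist(), cv2.minAreaRect((Q[:,:2]*1000).astype(np.float32)))
```

```text
pack rect ((476.68975830078125, -15.36407470703125), (165.03038024902344, 50.951900482177734), 82.38317108154297) zfit [0.00106557 0.0011981  0.03128477]
wrist 4071 [[0.6221, -0.2613, 0.042], [0.6233, -0.2575, 0.0427], [0.6986, -0.142, 0.0497], [0.7635, -0.0303, 0.0524], [0.765, -0.0284, 0.0581]]
((693.5288696289062, -144.8389892578125), (232.8937225341797, 142.88851928710938), 89.98176574707031)
floor 7750 [[0.6517, -0.23, 0.0013], [0.6554, -0.226, 0.0028], [0.6985, -0.1346, 0.0045], [0.7482, -0.0439, 0.0063], [0.75, -0.04, 0.012]] ((700.8378295898438, -134.9903564453125), (189.97903442382812, 98.31948852539062), 89.99224090576172)
top 534 [[0.62, -0.2607, 0.0421], [0.6231, -0.2595, 0.0427], [0.7498, -0.1759, 0.0491], [0.7644, -0.0336, 0.0562], [0.765, -0.0308, 0.0586]]
((692.4795532226562, -145.78338623046875), (144.93609619140625, 229.95016479492188), 0.039494942873716354)
floor 1644 [[0.6405, -0.23, -0.0058], [0.6435, -0.2269, -0.0026], [0.7001, -0.1446, 0.0038], [0.7479, -0.045, 0.0102], [0.75, -0.0412, 0.0119]] ((695.2361450195312, -135.56973266601562), (109.47938537597656, 188.76255798339844), 0.0022322481963783503)
```

Run:
```python
from h import *
c=dict(np.load('pics/w13.npz')); P=wcloud(c); cc=c['color'].astype(int)
g=(cc.max(-1)-cc.min(-1)<40)&(cc.mean(-1)>90)
Q=P[g&(P[...,0]>.6)&(P[...,0]<.76)&(P[...,1]<0)&(P[...,1]>-.28)&(P[...,2]>.044)&(P[...,2]<.056)]
fx=[]
for y in np.arange(-.25,-.03,.01):
    q=Q[abs(Q[:,1]-y)<.004]; q=q[q[:,0]<.66]
    if len(q): fx.append((y,np.percentile(q[:,0],5),np.percentile(q[:,0],95)))
fx=np.array(fx); print(fx.round(4)); print(np.polyfit(fx[:,0],fx[:,1],1))
ey=[]
for x in np.arange(.63,.75,.01):
    q=Q[abs(Q[:,0]-x)<.004]
    ey.append((x,q[:,1].min(),q[:,1].max()))
print(np.array(ey).round(4))
# rear inner wall
W=P[g&(P[...,0]>.72)&(P[...,0]<.775)&(P[...,1]<-.04)&(P[...,1]>-.25)&(P[...,2]>.015)&(P[...,2]<.045)]
for y in np.arange(-.24,-.04,.04):
    q=W[abs(W[:,1]-y)<.01]; print(y,len(q),np.percentile(q[:,0],[2,25,50]).round(4) if len(q) else '')
```

```text
[[-0.25    0.6228  0.6574]
 [-0.24    0.6228  0.6299]
 [-0.23    0.6226  0.6295]
 [-0.22    0.6229  0.6292]
 [-0.21    0.6226  0.6296]
 [-0.2     0.6229  0.6299]
 [-0.19    0.6232  0.6298]
 [-0.18    0.6233  0.6302]
 [-0.17    0.6232  0.6307]
 [-0.16    0.6236  0.6305]
 [-0.15    0.6237  0.6302]
 [-0.14    0.6239  0.6303]
 [-0.13    0.6239  0.6309]
 [-0.12    0.6237  0.6307]
 [-0.11    0.6242  0.631 ]
 [-0.1     0.6243  0.6305]
 [-0.09    0.6243  0.6315]
 [-0.08    0.6239  0.6314]
 [-0.07    0.6249  0.6312]
 [-0.06    0.6246  0.6311]
 [-0.05    0.6245  0.6317]
 [-0.04    0.6254  0.6354]]
[0.01144713 0.62535357]
[[ 0.63   -0.2534 -0.0285]
 [ 0.64   -0.2573 -0.0289]
 [ 0.65   -0.2592 -0.0288]
 [ 0.66   -0.259  -0.0285]
 [ 0.67   -0.2593 -0.0284]
 [ 0.68   -0.2594 -0.0291]
 [ 0.69   -0.2594 -0.0293]
 [ 0.7    -0.2602 -0.0295]
 [ 0.71   -0.26   -0.0297]
 [ 0.72   -0.2613 -0.0302]
 [ 0.73   -0.2598 -0.0296]
 [ 0.74   -0.2595 -0.0292]]
-0.24 173 [0.7485 0.7495 0.7501]
-0.19999999999999998 178 [0.749  0.7499 0.7504]
-0.15999999999999998 194 [0.7493 0.7505 0.751 ]
-0.11999999999999997 187 [0.75   0.751  0.7514]
-0.07999999999999996 188 [0.7505 0.7515 0.752 ]
```

Run:
```python
from h import *
p,Rc,s=cur(); yp=np.array([.1325,.9912,0]); Rt=tool(0,yp)
print(delta([.4762,-.0197,.0120],Rt,p,Rc))
```

```text
(array([23.78,  0.04, -0.09]), array([0.0023, 0.0015, 0.    ]))
```

send_rows(moves=[{"slide": [5, 0, 0], "delta_rot": [0.002, 0.0015, 0], "hand": 7}, {"slide": [11, 0, -0.05], "delta_rot": [0.002, 0.0015, 0], "hand": 7}, {"slide": [16, 0, -0.1], "delta_rot": [0.002, 0.0015, 0], "hand": 7}, {"slide": [19.5, 0, -0.1], "delta_rot": [0.002, 0.0015, 0], "hand": 7}, {"slide": [21.5, 0, -0.1], "delta_rot": [0.002, 0.0015, 0], "hand": 7}, {"slide": [23, 0, -0.1], "delta_rot": [0.002, 0.0015, 0], "hand": 7}, {"slide": [23.6, 0, -0.1], "delta_rot": [0.002, 0.0015, 0], "hand": 7}, {"slide": [23.7, 0, -0.1], "delta_rot": [0.002, 0.0015, 0], "hand": 7}])

```text
time_s: 22.45
tcp_pos: [0.4766, -0.0193, 0.0128]
orientation: [-0.705, 0.047, 0.706, 0.046]
wrist_force: [0.0, 0.0, -0.1]
finger_gap: 0.821
```

Run:
```python
from h import *
p,Rc,s=cur(); yp=np.array([.1325,.9912,0]); Rt=tool(0,yp); print(p,s['wrist_force'])
print(delta([.4762,-.0197,.0120],Rt,p,Rc)); snap('wrist','w14.png')
```

```text
[ 0.47661498 -0.01928553  0.01279966] [ 0.03975609  0.01748396 -0.1239185 ]
(array([0.08, 0.05, 0.04]), array([ 0.001 ,  0.0005, -0.0008]))
```

View pics/w14.png

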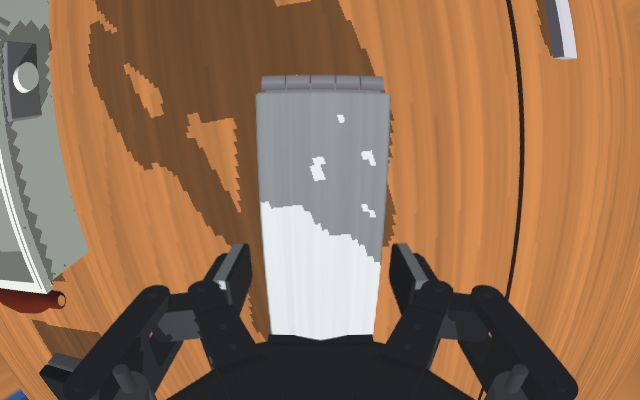

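send_rows(moves=[{"slide": [0.08, 0, 0], "delta_rot": [0, 0, 0], "hand": 4.3}, {"slide": [0.08, 0, 0], "delta_rot": [0, 0, 0], "hand": 4.3}, {"slide": [0.08, 0, 0], "delta_rot": [0, 0, 0], "hand": 4.3}, {"slide": [0.08, 0, 0], "delta_rot": [0, 0, 0], "hand": 4.3}, {"slide": [0.08, 0, 0], "delta_rot": [0, 0, 0], "hand": 4.3}, {"slide": [-1, 0, 0], "delta_rot": [0, 0, 0], "hand": 4.3}, {"slide": [-3, 0, 0], "delta_rot": [0, 0, 0], "hand": 4.3}, {"slide": [-6, 0, 0], "delta_rot": [0, 0, 0], "hand": 4.3}, {"slide": [-9, 0, 0], "delta_rot": [0, 0, 0], "hand": 4.3}, {"slide": [-12, 0, 0], "delta_rot": [0, 0, 0], "hand": 4.3}, {"slide": [-13.5, 0, 0], "delta_rot": [0, 0, 0], "hand": 4.3}, {"slide": [-13.5, 0, 0], "delta_rot": [0, 0, 0], "hand": 4.3}], grip_force=60)

```text
time_s: 24.0
tcp_pos: [0.4774, -0.019, 0.1497]
orientation: [0.707, -0.046, -0.704, -0.047]
wrist_force: [0.4, -0.7, -4.9]
finger_gap: 0.574
```

Run:
```python
from h import *
p,Rc,s=cur(); print(s['time_s'],p,s['wrist_force'],s['torque'],s['finger_gap'])
snap('side','s15.png'); snap('wrist','w15.png')
a=cv2.imread('pics/s15.png')[60:300,230:550]; cv2.imwrite('pics/s15z.png',cv2.resize(a,None,fx=2.4,fy=2.4))
yb=np.array([.0115,1,0]); yb/=np.linalg.norm(yb); Rt=tool(0,yb)
for z in (.148,.0195): 
    t=np.array([.689,-.1445,z])-0*yb; print(delta(t,Rt,p,Rc))
```

```text
24.0 [ 0.47737417 -0.01903745  0.14969673] [ 0.38547692 -0.72002617 -4.91694986] [ 0.02584796  0.03801653 -0.10728429] 0.5741856957268052
(array([  0.23,   9.64, -22.63]), array([-0.1208, -0.0034,  0.0013]))
(array([ 13.08,   9.66, -22.59]), array([-0.1208, -0.0034,  0.0013]))
```

View pics/s15z.png

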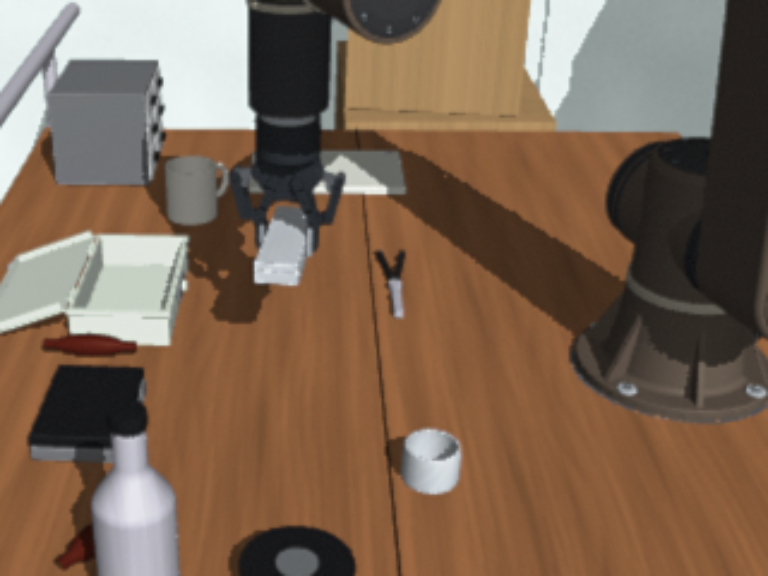

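View pics/w15.png

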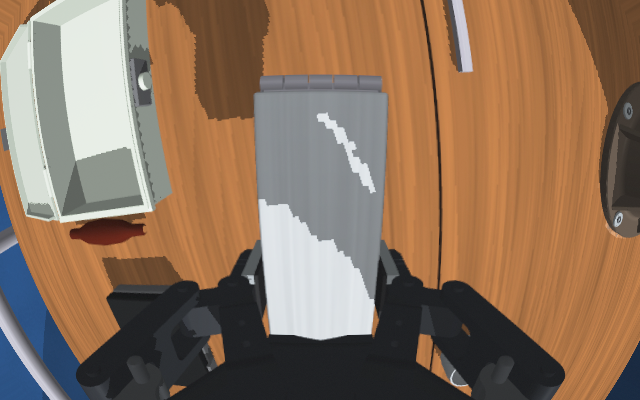

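send_rows(moves=[{"slide": [0, 1.2, -3], "delta_rot": [-0.015, 0, 0], "hand": 4.3}, {"slide": [0, 2.7, -6.5], "delta_rot": [-0.035, 0, 0], "hand": 4.3}, {"slide": [0, 4.5, -10.5], "delta_rot": [-0.055, 0, 0], "hand": 4.3}, {"slide": [0, 6.2, -14.5], "delta_rot": [-0.08, 0, 0], "hand": 4.3}, {"slide": [0.1, 7.9, -18.5], "delta_rot": [-0.1, -0.003, 0], "hand": 4.3}, {"slide": [0.2, 9.1, -21.3], "delta_rot": [-0.12, -0.003, 0], "hand": 4.3}, {"slide": [0.2, 9.6, -22.6], "delta_rot": [-0.121, -0.003, 0], "hand": 4.3}, {"slide": [0.2, 9.6, -22.6], "delta_rot": [-0.121, -0.003, 0], "hand": 4.3}, {"slide": [0.2, 9.6, -22.6], "delta_rot": [-0.121, -0.003, 0], "hand": 4.3}])

```text
time_s: 25.22
tcp_pos: [0.6873, -0.1436, 0.1459]
orientation: [-0.706, 0.004, 0.708, 0.004]
wrist_force: [1.0, -0.5, -4.6]
finger_gap: 0.575
```

Run:
```python
from h import *
p,Rc,s=cur(); print(s['time_s'],p,s['wrist_force'],s['finger_gap'])
snap('wrist','w16.png'); snap('top','t16.png')
a=cv2.imread('pics/t16.png')[80:260,280:460]; cv2.imwrite('pics/t16z.png',cv2.resize(a,None,fx=3.3,fy=3.3))
yb=np.array([.0115,1,0]); yb/=np.linalg.norm(yb); Rt=tool(0,yb)
for z in (.060,.0165): 
    t=np.array([.6895,-.1445,z]); print(delta(t,Rt,p,Rc))
```

```text
25.225 [ 0.68731124 -0.14361392  0.14592406] [ 1.01563822 -0.49776469 -4.64389214] 0.5752233979553002
(array([ 8.59,  0.09, -0.25]), array([0.0003, 0.0037, 0.0004]))
(array([12.94,  0.09, -0.27]), array([0.0003, 0.0037, 0.0004]))
```

View pics/w16.png

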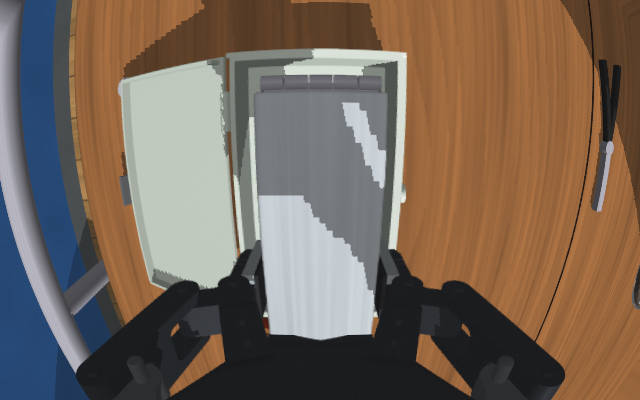

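View pics/t16z.png

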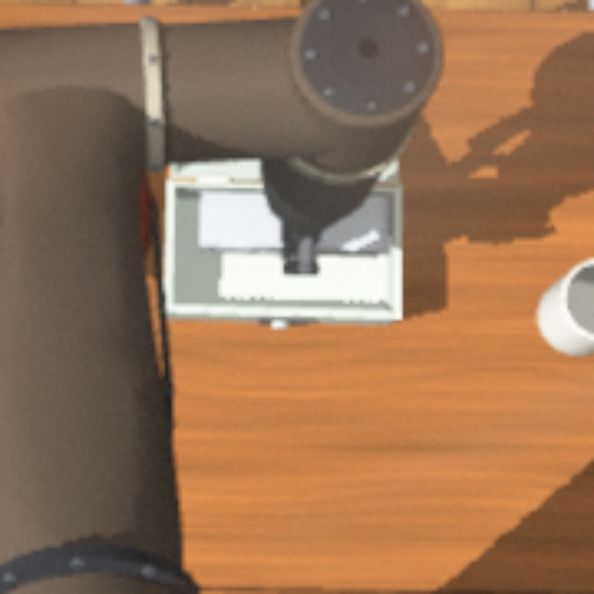

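send_rows(moves=[{"slide": [2, 0.05, -0.2], "delta_rot": [0, 0.0035, 0], "hand": 4.3}, {"slide": [4.5, 0.1, -0.25], "delta_rot": [0, 0.0035, 0], "hand": 4.3}, {"slide": [7, 0.1, -0.25], "delta_rot": [0, 0.0035, 0], "hand": 4.3}, {"slide": [9, 0.1, -0.25], "delta_rot": [0, 0.0035, 0], "hand": 4.3}, {"slide": [10.5, 0.1, -0.25], "delta_rot": [0, 0.0035, 0], "hand": 4.3}, {"slide": [11.7, 0.1, -0.25], "delta_rot": [0, 0.0035, 0], "hand": 4.3}, {"slide": [12.3, 0.1, -0.25], "delta_rot": [0, 0.0035, 0], "hand": 4.3}, {"slide": [12.5, 0.1, -0.25], "delta_rot": [0, 0.0035, 0], "hand": 4.3}, {"slide": [12.5, 0.1, -0.25], "delta_rot": [0, 0.0035, 0], "hand": 4.3}])

```text
time_s: 26.45
tcp_pos: [0.6909, -0.1452, 0.022]
orientation: [0.708, -0.004, -0.706, -0.004]
wrist_force: [-0.2, 0.2, -4.5]
finger_gap: 0.574
```

Run:
```python
from h import *
p,Rc,s=cur(); print(s['time_s'],p,s['wrist_force'],s['finger_gap'])
```

```text
26.45 [ 0.69091311 -0.14522486  0.02199503] [-0.19512892  0.23222093 -4.45220469] 0.5743666412616664
```

send_rows(moves=[{"slide": [0.15, 0, 0], "delta_rot": [0, 0, 0], "hand": 4.3}, {"slide": [0.3, 0, 0], "delta_rot": [0, 0, 0], "hand": 4.3}, {"slide": [0.45, 0, 0], "delta_rot": [0, 0, 0], "hand": 4.3}, {"slide": [0.5, 0, 0], "delta_rot": [0, 0, 0], "hand": 4.3}, {"slide": [0.5, 0, 0], "delta_rot": [0, 0, 0], "hand": 4.3}])

```text
time_s: 27.08
tcp_pos: [0.6906, -0.1452, 0.0173]
orientation: [0.708, -0.004, -0.707, -0.004]
wrist_force: [-3.3, 0.9, 3.7]
finger_gap: 0.574
```

send_rows(moves=[{"slide": [0.05, 0, 0], "delta_rot": [0, 0, 0], "hand": 4.3}, {"slide": [0.05, 0, 0], "delta_rot": [0, 0, 0], "hand": 5.6}, {"slide": [0, 0, 0], "delta_rot": [0, 0, 0], "hand": 6.4}, {"slide": [0, 0, 0], "delta_rot": [0, 0, 0], "hand": 6.4}, {"slide": [-1, 0, 0], "delta_rot": [0, 0, 0], "hand": 6.4}, {"slide": [-3, 0, 0], "delta_rot": [0, 0, 0], "hand": 6.4}, {"slide": [-6, 0, 0], "delta_rot": [0, 0, 0], "hand": 6.4}, {"slide": [-11, 0, 0], "delta_rot": [0, 0, 0], "hand": 6.4}, {"slide": [-16, 0, 0], "delta_rot": [0, 0, 0], "hand": 6.4}, {"slide": [-21, 0, 0], "delta_rot": [0, 0, 0], "hand": 6.4}, {"slide": [-21, 0, 0], "delta_rot": [0, 0, 0], "hand": 6.4}], grip_force=20)

```text
time_s: 28.45
tcp_pos: [0.6927, -0.1456, 0.2344]
orientation: [0.711, -0.004, -0.703, -0.003]
wrist_force: [-0.5, 0.1, -0.9]
finger_gap: 0.749
```

Run:
```python
from h import *
p,Rc,s=cur(); print(s['time_s'],p,s['wrist_force'],s['finger_gap'])
snap('wrist','w17.png'); c=dict(np.load('pics/w17.npz')); P=wcloud(c)
k=(abs(P[...,0]-.69)<.05)&(P[...,1]>-.25)&(P[...,1]<-.04)&(P[...,2]>.03)&(P[...,2]<.042); k[:,:240]=0;k[:,400:]=0
Q=P[k]; print(len(Q),Q.mean(0),cv2.minAreaRect((Q[:,:2]*1000).astype(np.float32)),np.linalg.lstsq(np.c_[Q[:,:2]-Q[:,:2].mean(0),np.ones(len(Q))],Q[:,2],rcond=None)[0])
snap('side','s17.png')
a=cv2.imread('pics/s17.png')[130:300,200:420]; cv2.imwrite('pics/s17z.png',cv2.resize(a,None,fx=3.4,fy=3.4))
```

```text
28.45 [ 0.69270901 -0.14558213  0.23440176] [-0.4884756   0.14240505 -0.88195438] 0.7494814769639943
6492 [ 0.69145793 -0.14663758  0.03527845] ((691.56689453125, -141.9805908203125), (164.9476318359375, 50.73548126220703), 89.3678970336914) [2.10279859e-05 1.36845175e-03 3.52784451e-02]
```

View pics/w17.png

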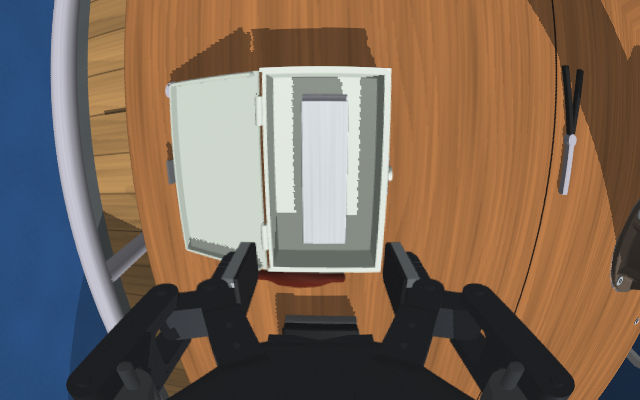

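View pics/s17z.png

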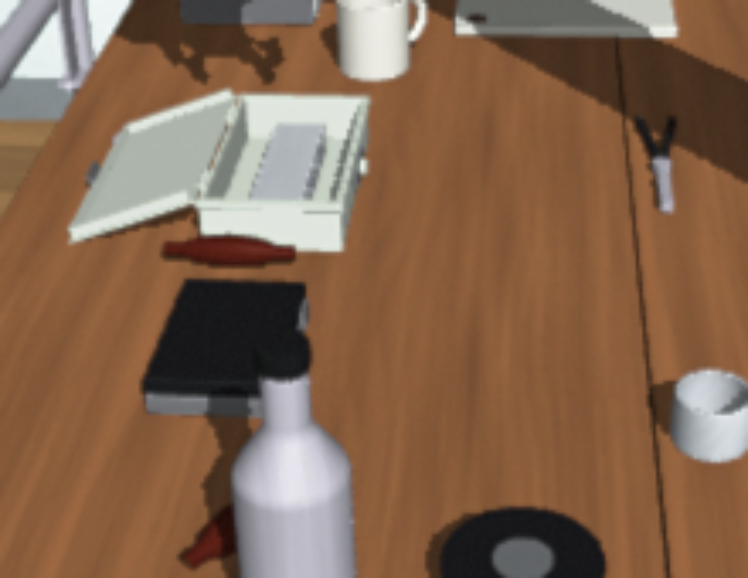

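```bash
python3 -c "
from h import *
s=env.sense(); print(np.abs(s['qvel']).max(), s['wrist_force']); print(env.sign_off())"
```

```text
0.034745724002618786 [ 1.85514972e-03 -3.87449224e-01 -2.23214627e+00]
the job is handed in; nothing more can be done
None
```

I folded the measure in the order asked, plain leaf first and then the nose-stop leaf, and pressed each one down. I then gripped the pack across its width, carried it over without a slip and set it on the bait box floor, middle leaf down. It took about 28 s.

**Folding:** On the bench the folded pack stood 31.3 mm high, with its top level to about 1 mm over its length (31 mm given).

**Placing:** In the box its top was at 35.3 mm, which matches the 4 mm floor plus the pack. It was level, about 3 mm off the box centre that I measured and inside the walls, with the gripper about 20 cm clear.

**Forces:** Pressing the plain leaf flat reached 42 N at the wrist, more than I meant. It was through the closed fingertips and under the 120 N wrist limit. Pressing the nose-stop leaf reached 14 N.

**Disagreement:** The box rim measured about 231 mm long in the images, against 224 mm given. I placed the pack from the rim's centre.

**Other things:** The camera views showed no bystander moved. I judged that by eye and did not re-measure them.

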